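# Set up the filtering manifold for three water samples

### The job

Get the filtering manifold ready for three water samples: seat the loose funnel on the bare filter head and put its lid on top, and stand each sample bottle in the drip tray directly in front of the funnel of its size - the largest bottle in front of the largest funnel, the middle one in front of the funnel you have just seated, the smallest in front of the smallest funnel. Keep the bottles upright, and leave the dish with the used filter where it is.

Things in the scene. Friction and masses are not known exactly. Their poses are not given: they have to be found in the camera images.
- manifold: Fixed manifold in a white drip tray 270 (x) by 410 mm (y), rim 20 mm high. Origin: tray centre at bench height; -x is the front, with the black valves, towards the robot. Steel bar along y at x = +70 mm (50 wide, top at 55 mm) with places at y = -125, 0, 125 mm; what stands on which place varies. Tray floor, 4 mm above the bench, is free from x = -131 to +25 mm, for the bottles.
- funnel_large: The larger of the two funnels already mounted, fixed on a manifold place: round steel funnel 84 mm in diameter with lid and black knob, knob top 172 mm above the origin. Origin: on its axis at the top of the manifold bar, 55 mm above the bench; axes parallel to the manifold's (-x to the front).
- funnel_small: The smaller of the two funnels already mounted, fixed on a manifold place: round steel funnel 46 mm in diameter with lid and black knob, knob top 122 mm above the origin. Origin: on its axis at the top of the manifold bar, 55 mm above the bench; axes parallel to the manifold's (-x to the front).
- head_bare: Bare filter head, fixed on the one place without a funnel: steel flange 74 mm in diameter, its top 30 mm above the origin; on it a chamfered spigot 59 mm in diameter, 9 mm tall, with a grey filter support. A funnel's foot goes over the spigot and rests on the flange. Origin: on its axis at the top of the bar, 55 mm above the bench; axes parallel to the manifold's.
- funnel_loose: The loose funnel (middle size): plain steel tube open at both ends, upright on its foot, 90 mm tall, 66 mm outside and 58 mm inside diameter; the lowest 14 mm are a collar, 74 mm outside, 66 mm inside. 0.16 kg. Origin: centre of the underside, z up.
- lid: Lid of the loose funnel, right way up: steel plate 72 mm in diameter, 4 mm thick; below it a locating disc (52 mm in diameter, 6 mm deep) that drops into the funnel's mouth while the plate rests on the rim; black knob 20 mm in diameter, from 10 to 36 mm above the origin. 0.06 kg. Origin: centre of the locating disc's underside, z up.
- bottle_large: Full sample bottle, white with a blue screw cap, loose, upright: the largest of three alike. Body diameter 72 mm, overall height 168 mm; the cap, 58 mm in diameter, is the top 26 mm, with a sloping shoulder below. About 0.50 kg. Origin: centre of the underside, z up.
- bottle_medium: Full sample bottle, white with a blue screw cap, loose, upright: the middle one of three alike. Body diameter 61 mm, overall height 132 mm; the cap, 50 mm in diameter, is the top 26 mm, with a sloping shoulder below. About 0.28 kg. Origin: centre of the underside, z up.
- bottle_small: Full sample bottle, white with a blue screw cap, loose, upright: the smallest of three alike. Body diameter 50 mm, overall height 100 mm; the cap, 43 mm in diameter, is the top 26 mm, with a sloping shoulder below. About 0.14 kg. Origin: centre of the underside, z up.
- dish: Open glass dish, 60 mm in diameter, 14 mm high, with a used filter drying in it, loose on the bench among the things; to be left where it is. Origin: centre of the underside.
Mind the look-alikes: they are no part of the job. Leave any purple look-alike of the lid alone.

How it is judged:
By the outcome, as a careful person would: the job done as asked, in the order asked, and still so for the second after the job is handed in, with the robot touching nothing.
It also fails if it takes over 144 s, if anything falls off the work surface, if the arm or the gripper's body presses on something with over 40 N, if the wrist force passes 120 N, or if a joint passes its speed limit or range.

### The arm

A 6-joint arm with a two-finger parallel gripper is mounted at the origin on the work surface. World frame = base frame: x ahead of the robot, y to its left, z up, the work surface at z = 0. Lengths are in m, angles in rad, forces in N, time in s.
With the tool pointing down it reaches from about 0.25 to 0.775 m from the base axis. Payload 8.9 kg.
Tool frame: the origin (TCP) lies at the very end of the fingers, on their centre line; the grasp point (between the pads) lies 19 mm behind it; y points along the fingers, x is the direction in which the jaws open and shut, and the axes are right-handed (so a half turn about y gives the same grasp; the last joint's range is limited). The gripper opens to 85 mm and grips with 20 to 120 N. Pads are 22 mm wide; open, the fingers measure 114 mm over their backs; the gripper's body (76 mm by 85 mm) begins 54 mm behind the grasp point. The pads swing forward as they close: fully open they stand 13 mm farther back than shut.
Start: joints at [1.211, 0.291, -0.153, 1.127, 0, 1.431], TCP at [0.115, 0.512, 0.231] pointing down, gripper open.
Joint ranges: [-2.52, 2.52], [-0.91, 1.74], [-1.3, 1.37], [-1.96, 2.02], [-1.52, 1.47], [-3.14, 3.14]. Speed limits (rad/s): [2.22, 2.22, 2.79, 3.14, 3.14, 3.14].

### API

Orientations are given as a unit quaternion [w, x, y, z].
In Python, from bench import env gives the robot as it stands.
- The arm moves only by the tool drive_tool, never from a script. Its argument "steps" is a list of rows, each a list of 7 numbers: the finger opening in m, from 0 to 0.0854, then the shift along the tool's x, y, z in m, then the turn, a rotation vector about the tool's x, y, z in degrees. In form: [[fingers, x, y, z, rx, ry, rz], ...]. A call has 1 to 20 rows; each row shifts and turns the commanded pose from where the row before left it, along the tool's axes as they then stand; what a row does not reach is not made up. A row lasts 1/8 s, in which the tool goes at most 62.5 mm and 10.7 degrees, less where a joint would pass 70% of its speed; a pose out of reach is approached as far as the arm can. A call with a gripper value outside its range is refused whole. The fingers move at their own pace and stop on an object; "squeeze" is the grip in N (left out, the last holds). Time passes only in rows, so rows that do not move let the fingers close. It gives the time, the measured TCP pose, the force and the opening at its end, in the units of the state.
- env.get_obs(): the state, without advancing time (a new reading comes with each control period).
- env.grab_frame(name): name is "side" or "top" or "wrist"; returns a dict with "color" (384x512x3 uint8, red, green, blue), "K" (3x3 intrinsics, pixels), "k1" (the pictures are not rectified: a ray, as slopes to the right and down, at radius r is drawn at 1 + k1 r^2 times it, then the intrinsics apply), "R" (3x3) and "t" (3): a world point X has camera coordinates R X + t. Camera axes: x right, y down, z forward; pixel columns grow to the right and rows downward; lengths in m; the calibration is good to about 2 mm. A picture is of the moment at which its call begins. There is no depth.
- env.job_done(): hands the job in, once; it reports no verdict.
Trained networks look in the newest picture that a camera, given by its name, has taken for a name from the list of things; names that differ only in an ending like _2 or _b are one class to them, and where a whole thing is asked for, a point or a joint stands for the part that bears it (a point fixed in the world has none). Each returns a list of dicts, best first, with "conf" (0 to 1); they miss things now and then, are a little off and sometimes report something else, mostly with a low value. They report only what shows in the picture. A call takes as long as a camera call. They do not tell look-alikes from the thing itself.
- env.spot_in(camera, query): "at" ([column, row] in pixels, amid what is visible of it).
- env.trace(camera, query): "mask" (384x512 bool, what is visible of it) and "at" ([column, row] in pixels, amid what is visible of it).
- env.pinpoint(camera, query): "at" ([column, row] in pixels: a listed point, or the origin of a listed thing).
The state is a dict: "t": time; "qpos": joint angles; "qvel": joint speeds; "joint_torque": joint torques, N m; "tool_pos": TCP position; "orientation": TCP orientation; "wrist_force": force on the tool from outside, world axes, zero at the start; "torque": the same for the moment, N m; "opening": opening from 0.0 (shut) to 1.0 (fully open).
Only numpy, scipy, OpenCV 4.12 (cv2) and the standard library are available. Lean on these libraries where they do the work, as an engineer would, in place of code of your own. Each camera call takes 0.05 s, during which the arm holds its last target.

## Working session

There is one attempt and no reset: what is moved stays moved. The work goes in short steps, Python scripts to look and compute and a tool call to move; the robot and the scene stay as the last step left them, time stands still between calls to the robot, and variables do not carry over. Pictures are saved under pics/ and viewed, and the job is handed in when it is done.

Besides the shell and the picture viewer there is one more tool, called after "Request:" by a JSON object that holds its "name" and its "arguments", one argument or row to a line. drive_tool: Moves the arm, as the interface text tells. Its arguments: {"type":"object","properties":{"steps":{"type":"array","items":{"type":"array","items":{"type":"number"}}},"squeeze":{"type":"number"}},"required":["steps"]}

```bash
ls; mkdir -p pics; cat > h.py <<'E'
import numpy as np, cv2
from bench import env
def snap(n,fn=None):
    f=env.grab_frame(n)
    if fn: cv2.imwrite('pics/'+fn,f['color'][:,:,::-1])
    return f
def ray(f,p):
    K=f['K'];d=np.array([f['k1'],0,0,0,0.])
    u=cv2.undistortPoints(np.array([[p]],float),K,d)[0,0]
    R=np.array(f['R']);t=np.array(f['t'])
    c=-R.T@t; v=R.T@np.array([u[0],u[1],1]); return c,v/np.linalg.norm(v)
def atz(f,p,z):
    c,v=ray(f,p); return c+v*(z-c[2])/v[2]
def tri(rs):
    A=np.zeros((3,3));b=np.zeros(3)
    for c,v in rs:
        P=np.eye(3)-np.outer(v,v);A+=P;b+=P@c
    x=np.linalg.solve(A,b); return x,[np.linalg.norm((np.eye(3)-np.outer(v,v))@(x-c)) for c,v in rs]
def proj(f,X):
    R=np.array(f['R']);t=np.array(f['t'])
    p,_=cv2.projectPoints(np.array(X,float).reshape(-1,3),cv2.Rodrigues(R)[0],t,f['K'],np.array([f['k1'],0,0,0,0.]));return p[:,0]
E
python3 - <<'E'
from h import *
o=env.get_obs();print({k:np.round(v,3) for k,v in o.items()})
for n in ['side','top','wrist']:
    f=snap(n,n+'0.png');c=-np.array(f['R']).T@f['t'];print(n,c.round(3),np.round(f['R'],2).tolist(),f['K'][0][0],f['k1'])
    for q in ['manifold','funnel_large','funnel_small','head_bare','funnel_loose','lid','bottle_large','bottle_medium','bottle_small','dish']:
        print(n,q,[(np.round(d['at']).tolist(),round(d['conf'],2)) for d in env.pinpoint(n,q)][:4])
E
```

```text
pics
{'t': np.float64(0.0), 'qpos': array([ 1.211,  0.291, -0.154,  1.127, -0.   ,  1.431]), 'qvel': array([ 0.001,  0.   , -0.003, -0.002, -0.002,  0.   ]), 'joint_torque': array([ 3.0000e-03, -5.3714e+01,  3.3137e+01,  1.6000e-02, -0.0000e+00,
        0.0000e+00]), 'tool_pos': array([0.115, 0.512, 0.231]), 'orientation': array([-0.552,  0.552,  0.441, -0.442]), 'wrist_force': array([-0.022,  0.424, -0.42 ]), 'torque': array([ 0.011,  0.016, -0.027]), 'opening': np.float64(1.004)}
side [ 0.009 -0.848  0.687] [[0.83, -0.56, 0.02], [-0.31, -0.47, -0.83], [0.47, 0.68, -0.56]] 386.7419490576272 0.04060711484378825
side manifold [([261.0, 207.0], 0.7)]
side funnel_large [([282.0, 186.0], 0.91), ([181.0, 175.0], 0.53)]
side funnel_small [([306.0, 214.0], 0.96), ([262.0, 168.0], 0.42)]
side head_bare [([262.0, 167.0], 0.64), ([180.0, 173.0], 0.44)]
side funnel_loose [([220.0, 162.0], 0.73)]
side lid [([357.0, 338.0], 0.83), ([316.0, 293.0], 0.69)]
side bottle_large [([180.0, 175.0], 0.7)]
side bottle_medium [([162.0, 158.0], 0.72)]
side bottle_small [([262.0, 166.0], 0.48)]
side dish [([19
[... 244 characters left out ...]
small [([302.0, 176.0], 0.7)]
top head_bare [([226.0, 166.0], 0.6)]
top funnel_loose [([158.0, 183.0], 0.73)]
top lid [([362.0, 226.0], 0.93), ([408.0, 230.0], 0.58)]
top bottle_large [([155.0, 230.0], 0.92), ([161.0, 184.0], 0.32)]
top bottle_medium [([113.0, 234.0], 0.75)]
top bottle_small [([111.0, 187.0], 0.91), ([154.0, 232.0], 0.63)]
top dish [([138.0, 210.0], 0.56)]
wrist [0.038 0.529 0.374] [[0.22, 0.98, -0.0], [0.93, -0.21, 0.31], [0.3, -0.07, -0.95]] 292.20573117205623 -0.0376589167621893
wrist manifold []
wrist funnel_large []
wrist funnel_small []
wrist head_bare []
wrist funnel_loose []
wrist lid []
wrist bottle_large []
wrist bottle_medium []
wrist bottle_small []
wrist dish []
```

View pics/side0.png

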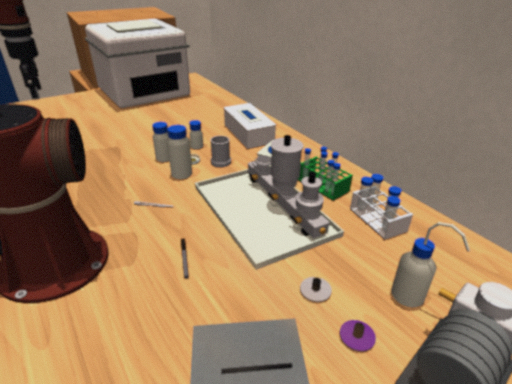

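View pics/top0.png

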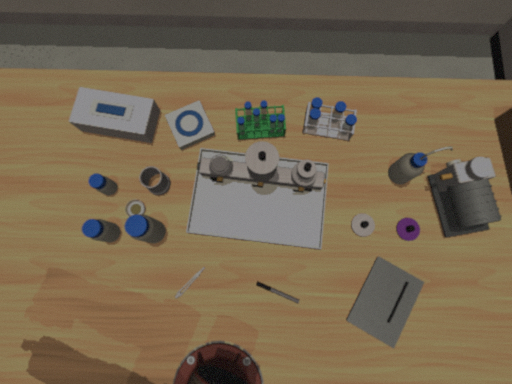

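View pics/wrist0.png

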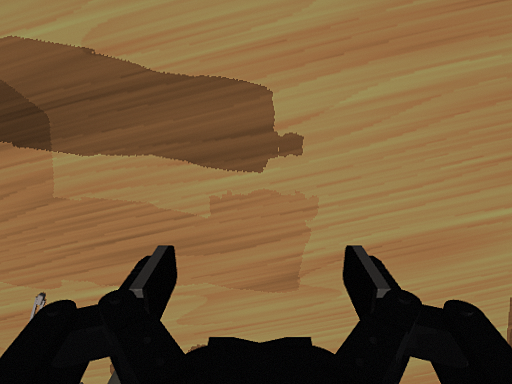

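The top view shows:
- **Bottles:** the small cap is at (98,182), the medium at (95,229) and the large at (138,225).
- **Funnel and dish:** the loose funnel is at (153,181) and the dish at (136,208).
- **Manifold:** the bare head is at (220,166), the large funnel at (263,160) and the small one at (305,175).
- **Lids:** the grey lid is at (362,225). The purple one at (408,229) is the look-alike.

The wrist shows only bench and shadow. Next I'll enlarge and measure.

```bash
python3 - <<'E'
from h import *
T=snap('top');S=snap('side')
a=cv2.resize(T['color'][145:255,70:230],None,fx=4.5,fy=4.5,interpolation=cv2.INTER_CUBIC)
cv2.imwrite('pics/c1.png',a[:,:,::-1])
b=cv2.resize(T['color'][135:250,185:335],None,fx=5,fy=5,interpolation=cv2.INTER_CUBIC)
cv2.imwrite('pics/c2.png',b[:,:,::-1])
b=cv2.resize(T['color'][195:255,340:430],None,fx=5,fy=5,interpolation=cv2.INTER_CUBIC)
b2=cv2.resize(S['color'][265:365,285:395],None,fx=3,fy=3,interpolation=cv2.INTER_CUBIC)
cv2.imwrite('pics/c3.png',b[:,:,::-1]);cv2.imwrite('pics/c3s.png',b2[:,:,::-1])
b=cv2.resize(S['color'][115:275,145:345],None,fx=4,fy=3.7,interpolation=cv2.INTER_CUBIC)
cv2.imwrite('pics/c4.png',b[:,:,::-1])
for n,I in(('top',T),('side',S)):
    h=cv2.cvtColor(I['color'],cv2.COLOR_RGB2HSV)
    m=((h[...,0]>100)&(h[...,0]<128)&(h[...,1]>130)&(h[...,2]>60)).astype(np.uint8)
    k,l,s,c=cv2.connectedComponentsWithStats(m)
    print(n,[(s[i].tolist(),c[i].round(1).tolist()) for i in range(1,k) if s[i][4]>40])
E
```

```text
top [([310, 98, 12, 21, 163], [315.5, 108.2]), ([336, 102, 10, 10, 77], [340.2, 106.5]), ([97, 104, 28, 11, 174], [110.5, 109.2]), ([176, 111, 26, 24, 187], [189.1, 123.0]), ([346, 115, 10, 10, 81], [350.5, 119.4]), ([413, 153, 13, 13, 122], [418.7, 159.2]), ([89, 174, 15, 14, 152], [96.3, 180.5]), ([126, 215, 21, 22, 361], [136.1, 225.3]), ([83, 220, 18, 17, 247], [91.5, 227.9])]
side [([190, 121, 10, 9, 78], [194.9, 125.0]), ([153, 122, 32, 17, 320], [170.0, 130.1]), ([322, 147, 5, 10, 41], [323.6, 151.5]), ([328, 160, 12, 9, 56], [333.5, 164.2]), ([362, 174, 21, 11, 149], [372.1, 179.1]), ([388, 186, 13, 20, 185], [393.8, 196.0]), ([413, 239, 21, 19, 287], [422.9, 248.4])]
```

View pics/c1.png

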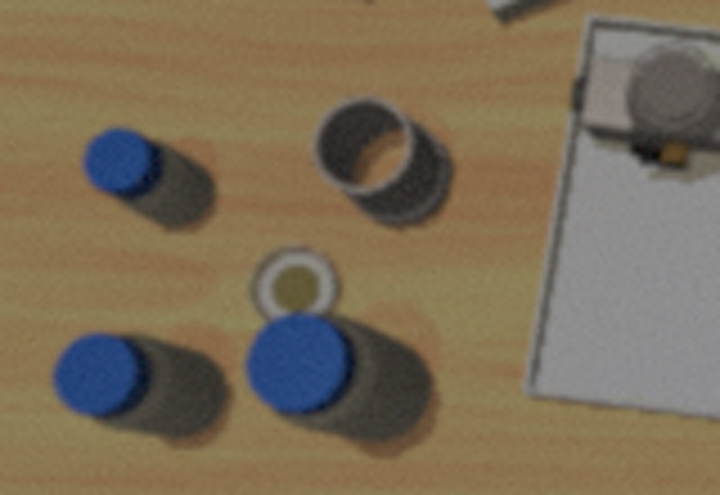

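View pics/c2.png

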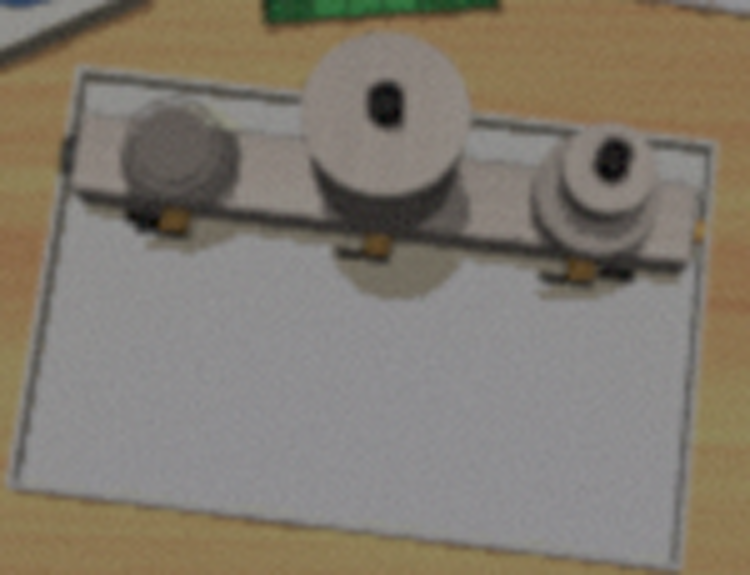

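View pics/c3.png

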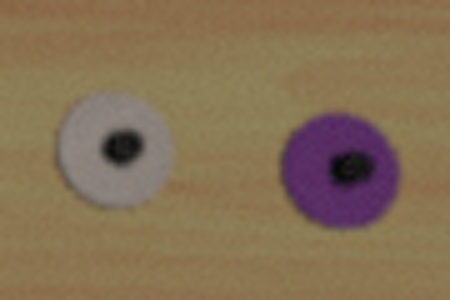

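View pics/c4.png

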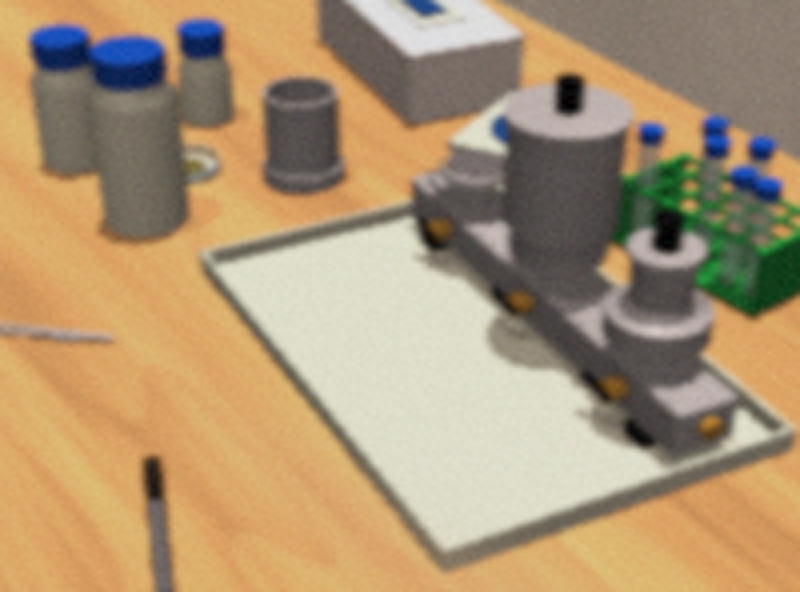

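```bash
cat > m.py <<'E'
from h import *
T=snap('top');S=snap('side')
pts={'L':((136.2,225.4),(177,129)),'M':((91.7,228),(160,126.4)),'S':((96.6,181),(195,123.6)),'F':((150.9,177.2),(220.25,141.2)),
'lidknob':((364.6,224.2),None)}
for k,(a,b) in pts.items():
    if b: 
        x,e=tri([ray(T,a),ray(S,b)]);print(k,x.round(4),np.round(e,4))
for k,z in(('L',.168),('M',.132),('S',.1),('F',.09)): print(k,atz(T,pts[k][0],z).round(4),atz(S,pts[k][1],z).round(4))
print('lid',atz(T,(363,225),.01).round(4),'knob',atz(T,(364.6,224.2),.036).round(4))
C=[atz(T,p,.02) for p in((201.4,149.4),(327.6,164),(320.4,248.6),(187.8,233))]
for c in C: print(c.round(4))
print('ctr',np.mean(C,0).round(4), [np.linalg.norm(C[i]-C[i-1]).round(3) for i in range(4)])
yd=(C[0]+C[3]-C[1]-C[2]);print('yaw',np.degrees(np.arctan2(-yd[0],yd[1])))
xd=(C[0]+C[1]-C[3]-C[2]);print('yaw',np.degrees(np.arctan2(xd[1],xd[0])))
print('head',atz(T,(220.6,164.6),.094),'dish',atz(T,(70+296/4.5,145+286/4.5),.007))
E
python3 m.py
```

```text
L [0.4371 0.2151 0.1649] [0.0001 0.0001]
M [0.4317 0.3508 0.1226] [0.0002 0.0002]
S [0.5704 0.3678 0.094 ] [0.0001 0.0001]
F [0.5887 0.2155 0.0821] [0.0004 0.0004]
L [0.4366 0.214  0.168 ] [0.4347 0.2087 0.168 ]
M [0.4306 0.3463 0.132 ] [0.4248 0.3307 0.132 ]
S [0.5689 0.3649 0.1   ] [0.5648 0.3554 0.1   ]
F [0.5864 0.2131 0.09  ] [0.5815 0.2015 0.09  ]
lid [ 0.4712 -0.4237  0.01  ] knob [ 0.4705 -0.421   0.036 ]
[0.6989 0.084  0.02  ]
[ 0.6604 -0.3166  0.02  ]
[ 0.3962 -0.2902  0.02  ]
[0.4334 0.1091 0.02  ]
ctr [ 0.5472 -0.1034  0.02  ] [np.float64(0.267), np.float64(0.402), np.float64(0.266), np.float64(0.401)]
yaw -5.408662866335885
yaw -5.5437162829380195
head [0.62832336 0.0115129  0.094     ] dish [0.50609451 0.27785353 0.007     ]
```

```bash
cat >> h.py <<'E'
from scipy.spatial.transform import Rotation as Ro
def Rt():
    q=env.get_obs()['orientation'];return Ro.from_quat([q[1],q[2],q[3],q[0]]).as_matrix()
E
python3 - <<'E'
from h import *
R=Rt();print(R.round(3))
f=snap('wrist');c=-np.array(f['R']).T@f['t'];o=env.get_obs()
print('cam in tool',R.T@(c-o['tool_pos']),'view dir in tool',R.T@np.array(f['R'])[2])
E
```

```text
[[ 0.219  0.    -0.976]
 [ 0.976 -0.     0.219]
 [-0.    -1.    -0.   ]]
cam in tool [-0.00023316 -0.14248952  0.07902487] view dir in tool [-9.50330143e-05  9.50594662e-01 -3.10434823e-01]
```

Request:
{"name": "drive_tool", "arguments": {
  "steps": [
    [0.0854, 0, 0, 0, 0, -7.1, 0],
    [0.0854, -0.021, 0, -0.0415, 0, 0, 0],
    [0.0854, -0.021, 0, -0.0415, 0, 0, 0],
    [0.0854, -0.021, 0, -0.0415, 0, 0, 0],
    [0.0854, -0.021, 0, -0.0415, 0, 0, 0],
    [0.0854, -0.021, 0, -0.0415, 0, 0, 0],
    [0.0854, -0.021, 0, -0.0415, 0, 0, 0],
    [0.0854, -0.021, 0, -0.0415, 0, 0, 0],
    [0.0854, -0.021, 0, -0.0415, 0, 0, 0],
    [0.0854, -0.021, 0, -0.0415, 0, 0, 0],
    [0.0854, -0.021, 0, -0.0415, 0, 0, 0],
    [0.0854, -0.021, 0, -0.0415, 0, 0, 0],
    [0.0854, -0.021, 0, -0.0415, 0, 0, 0],
    [0.0854, 0, 0, 0, 0, 0, 0],
    [0.0854, 0, 0, 0, 0, 0, 0]
  ]
}}

```text
t: 3.78
tool_pos: [0.5858, 0.2134, 0.231]
orientation: [0.524, -0.523, -0.475, 0.475]
wrist_force: [0.2, 0.4, -0.1]
opening: 1.001
```

```bash
python3 - <<'E'
from h import *
o=env.get_obs();print(o['t'],o['tool_pos'],Rt().round(3).tolist(),o['wrist_force'].round(2))
f=snap('wrist','w1.png')
print(env.pinpoint('wrist','funnel_loose'),[ (d['at'],d['conf']) for d in env.trace('wrist','funnel_loose')])
for z in (0,.09):
  a=np.linspace(0,2*np.pi,13)[:-1];print(proj(f,np.c_[.586+.033*np.cos(a),.213+.033*np.sin(a),0*a+z]).round().tolist())
E
```

```text
3.775 [0.58575222 0.21336601 0.23101116] [[0.097, -0.001, -0.995], [0.995, 0.0, 0.097], [-0.0, -1.0, 0.001]] [ 0.19  0.39 -0.09]
[{'at': [264.2, 162.2], 'conf': 0.95}, {'at': [306.5, 88.5], 'conf': 0.26}] [([264.3, 186.0], 0.86)]
[[262.0, 184.0], [274.0, 180.0], [282.0, 170.0], [285.0, 157.0], [280.0, 145.0], [270.0, 137.0], [257.0, 134.0], [244.0, 139.0], [236.0, 149.0], [234.0, 162.0], [239.0, 174.0], [249.0, 182.0]]
[[263.0, 209.0], [278.0, 203.0], [289.0, 191.0], [292.0, 175.0], [287.0, 160.0], [273.0, 149.0], [256.0, 146.0], [240.0, 152.0], [229.0, 165.0], [227.0, 182.0], [233.0, 196.0], [246.0, 206.0]]
```

View pics/w1.png

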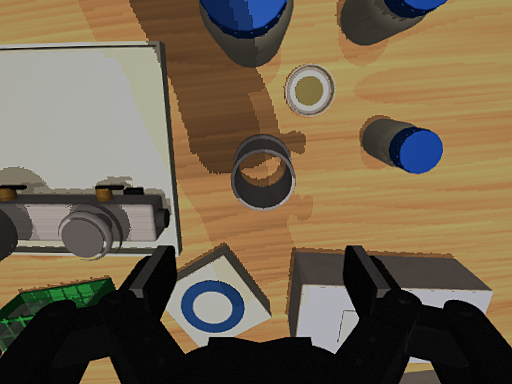

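```bash
python3 - <<'E'
from h import *
f=snap('wrist')
I=f['color']
cv2.imwrite('pics/w1a.png',cv2.resize(I[120:225,215:315],None,fx=6,fy=5.7,interpolation=cv2.INTER_CUBIC)[:,:,::-1])
cv2.imwrite('pics/w1b.png',cv2.resize(I[170:280,0:190],None,fx=4,fy=4,interpolation=cv2.INTER_CUBIC)[:,:,::-1])
E
```

```text
(no output)
```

View pics/w1a.png

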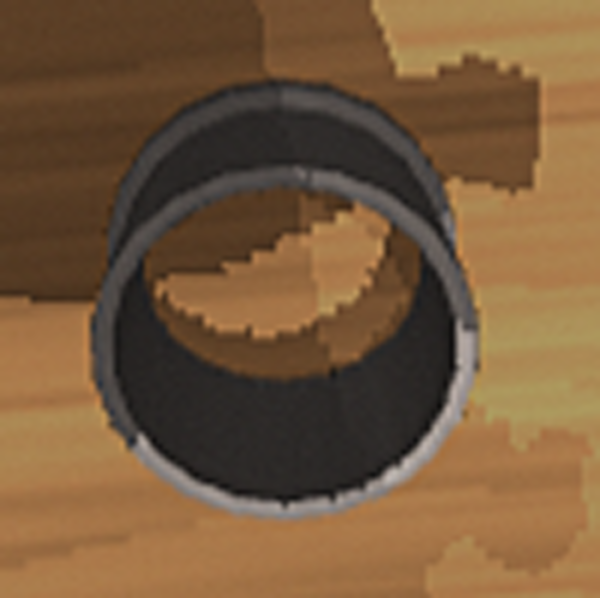

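View pics/w1b.png

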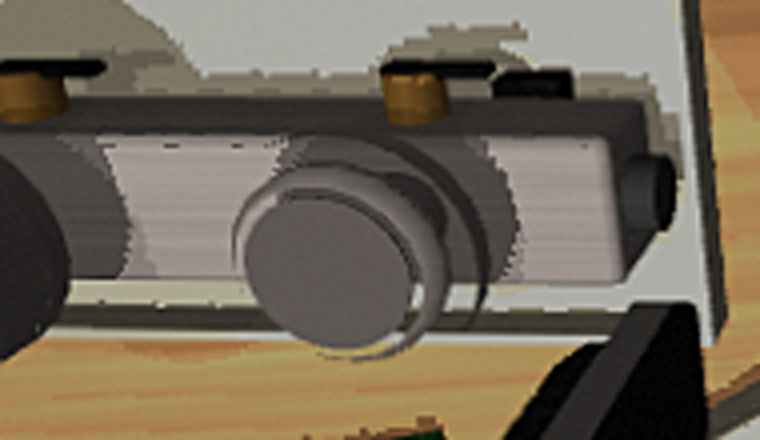

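```bash
python3 - <<'E'
from h import *
f=snap('wrist');T=snap('top')
r=[ray(f,(262.0,179.7)),ray(T,(150.9,177.2))];print(tri(r))
print('rim .09',atz(f,(262,179.7),.09))
print('collar ctr: ',)
# collar outline: left 110 right 455 top 80
h=ray(f,(82,237.5)),ray(T,(220.6,164.6));print(tri(h));print('head',atz(f,(82,237.5),.094))
a=np.linspace(0,2*np.pi,13)[:-1]
x=atz(f,(262,179.7),.09)
p=proj(f,np.c_[x[0]+.033*np.cos(a),x[1]+.033*np.sin(a),0*a+.09]);print(p.min(0),p.max(0),'obs 230.2..294, 149.1..210.5')
p=proj(f,np.c_[x[0]+.037*np.cos(a),x[1]+.037*np.sin(a),0*a+.014]);print(p.min(0),p.max(0),'obs 233..290.5, 133.7')
E
```

```text
(array([0.58918292, 0.21588055, 0.08187529]), [np.float64(0.0007222531015322462), np.float64(0.0007222531015323967)])
rim .09 [0.5876182  0.21609239 0.09      ]
collar ctr: 
(array([0.63229382, 0.012647  , 0.08867042]), [np.float64(0.0023338523712920405), np.float64(0.002333852371291954)])
head [0.63240767 0.01643058 0.094     ]
[229.59507244 147.32192748] [294.61154295 209.94468927] obs 230.2..294, 149.1..210.5
[232.31468188 133.57476489] [290.86489304 190.9563685 ] obs 233..290.5, 133.7
```

Request:
{"name": "drive_tool", "arguments": {
  "squeeze": 40,
  "steps": [
    [0.0854, 0.003, 0, -0.0015, 0, 0, 0],
    [0.0854, 0, 0.036, 0, 0, 0, 0],
    [0.0854, 0, 0.04, 0, 0, 0, 0],
    [0.0854, 0, 0.04, 0, 0, 0, 0],
    [0.0854, 0, 0.04, 0, 0, 0, 0],
    [0.0854, 0, 0.03, 0, 0, 0, 0],
    [0.0854, 0, 0, 0, 0, 0, 0],
    [0.055, 0, 0, 0, 0, 0, 0],
    [0.055, 0, 0, 0, 0, 0, 0],
    [0.055, 0, 0, 0, 0, 0, 0],
    [0.055, 0, 0, 0, 0, 0, 0],
    [0.055, 0, 0, 0, 0, 0, 0]
  ]
}}

```text
t: 5.58
tool_pos: [0.5893, 0.2164, 0.0474]
orientation: [-0.523, 0.524, 0.476, -0.474]
wrist_force: [-2.4, 0.1, 6.5]
opening: 0.786
```

```bash
python3 - <<'E'
from h import *
o=env.get_obs();print(o['t'],o['tool_pos'],o['opening'],o['wrist_force'].round(2))
f=snap('wrist','w2.png');snap('side','s2.png')
E
```

```text
5.575 [0.58929506 0.2163741  0.04742049] 0.7864374444985589 [-2.36  0.1   6.5 ]
```

View pics/w2.png

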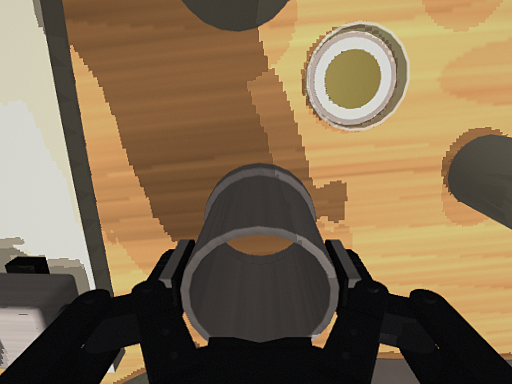

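Request:
{"name": "drive_tool", "arguments": {
  "steps": [
    [0.055, 0, -0.02, 0, 0, 0, 0],
    [0.055, 0, -0.03, 0, 0, 0, 0],
    [0.055, 0, -0.05, 0, 0, 0, 0],
    [0.055, 0, -0.05, 0, 0, 0, 0],
    [0.055, -0.03, 0, -0.0165, 0, 0, 0],
    [0.055, -0.03, 0, -0.0165, 0, 0, 0],
    [0.055, -0.03, 0, -0.0165, 0, 0, 0],
    [0.055, 0, 0, 0, 0, 0, 0],
    [0.055, 0, 0, 0, 0, 0, 0],
    [0.055, 0, 0, 0, 0, 0, 0]
  ]
}}

```text
t: 6.92
tool_pos: [0.6283, 0.1227, 0.1956]
orientation: [0.523, -0.523, -0.476, 0.475]
wrist_force: [0.3, -0.2, -2.4]
opening: 0.789
```

```bash
python3 - <<'E'
from h import *
o=env.get_obs();print(o['t'],o['tool_pos'],o['opening'],o['wrist_force'].round(2))
f=snap('wrist','w3.png');np.save('w3.npy',f,allow_pickle=True)
print(env.pinpoint('wrist','head_bare'))
I=f['color'];cv2.imwrite('pics/w3a.png',cv2.resize(I[130:270,50:240],None,fx=4,fy=4,interpolation=cv2.INTER_CUBIC)[:,:,::-1])
E
```

```text
6.925 [0.62829877 0.12267605 0.19562241] 0.788926292684217 [ 0.35 -0.22 -2.36]
[{'at': [155.4, 190.5], 'conf': 0.82}]
```

View pics/w3.png

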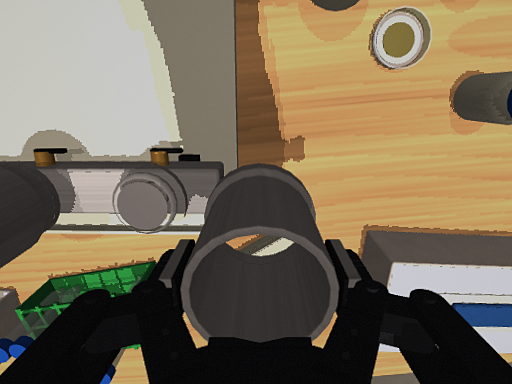

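View pics/w3a.png

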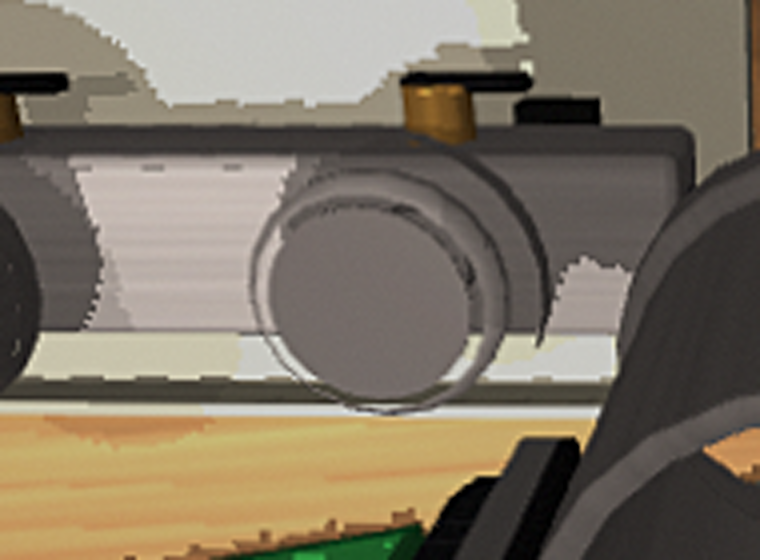

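```bash
python3 - <<'E'
from h import *
f=np.load('w3.npy',allow_pickle=True).item()
print(f['K'])
T=snap('top')
for p,z in(((141.8,205.4),.094),((144.1,202.1),.085)): print(atz(f,p,z))
print(tri([ray(f,(141.8,205.4)),ray(T,(220.6,164.6))]))
I=f['color'];cv2.imwrite('pics/w3b.png',cv2.resize(I[150:350,170:360],None,fx=4,fy=3,interpolation=cv2.INTER_CUBIC)[:,:,::-1])
o=env.get_obs()['tool_pos'];R=Rt();a=np.linspace(0,2*np.pi,361)
for dy in(0,):
  for z,r in((.09+.1482,.033),(.1482+.014,.037)):
    c=o.copy();c[2]=z;c[:2]=o[:2]-np.array([.0017,.0003])*0
    p=proj(f,np.c_[c[0]+r*np.cos(a),c[1]+r*np.sin(a),0*a+z]);print(p.min(0),p.max(0))
E
```

```text
[[292.20573117   0.         259.46520349]
 [  0.         292.20573117 190.81612984]
 [  0.           0.           1.        ]]
[0.63256981 0.01567913 0.094     ]
[0.63261109 0.01434829 0.085     ]
(array([0.63261888, 0.01259463, 0.08711523]), [np.float64(0.002177377171344721), np.float64(0.002177377171345012)])
[179.46912452 225.22198364] [340.16555287 358.84986011]
[203.30555325 167.27017906] [316.05185669 270.80300494]
```

View pics/w3b.png

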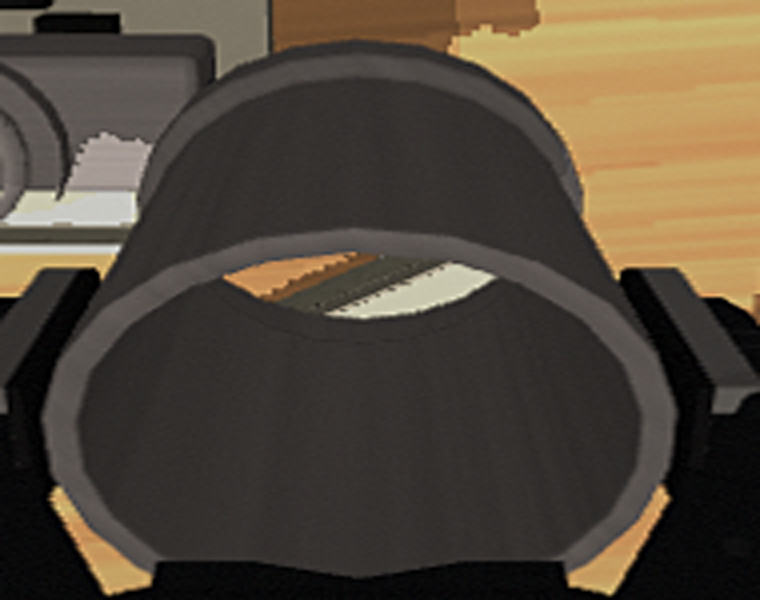

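Request:
{"name": "drive_tool", "arguments": {
  "steps": [
    [0.055, -0.0268, 0, -0.0033, 0, 0, 0],
    [0.055, -0.0268, 0, -0.0033, 0, 0, 0],
    [0.055, -0.0268, 0, -0.0033, 0, 0, 0],
    [0.055, -0.0268, 0, -0.0033, 0, 0, 0],
    [0.055, 0, 0.02, 0, 0, 0, 0],
    [0.055, 0, 0.02, 0, 0, 0, 0],
    [0.055, 0, 0, 0, 0, 0, 0],
    [0.055, 0, 0, 0, 0, 0, 0]
  ]
}}

```text
t: 8.07
tool_pos: [0.6318, 0.014, 0.1561]
orientation: [-0.523, 0.524, 0.476, -0.475]
wrist_force: [0.7, 0.4, -1.9]
opening: 0.788
```

```bash
python3 - <<'E'
from h import *
o=env.get_obs();print(o['t'],o['tool_pos'],o['opening'],o['wrist_force'].round(2))
f=snap('wrist','w4.png');T=snap('top');S=snap('side')
cv2.imwrite('pics/t4.png',cv2.resize(T['color'][120:210,180:290],None,fx=6,fy=6,interpolation=cv2.INTER_CUBIC)[:,:,::-1])
cv2.imwrite('pics/s4.png',cv2.resize(S['color'][90:220,210:330],None,fx=5,fy=4.5,interpolation=cv2.INTER_CUBIC)[:,:,::-1])
E
```

```text
8.075 [0.63175519 0.01404991 0.15612008] 0.7877952393728911 [ 0.72  0.36 -1.86]
```

View pics/w4.png

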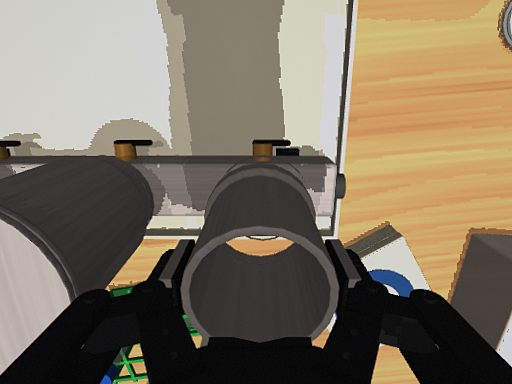

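View pics/s4.png

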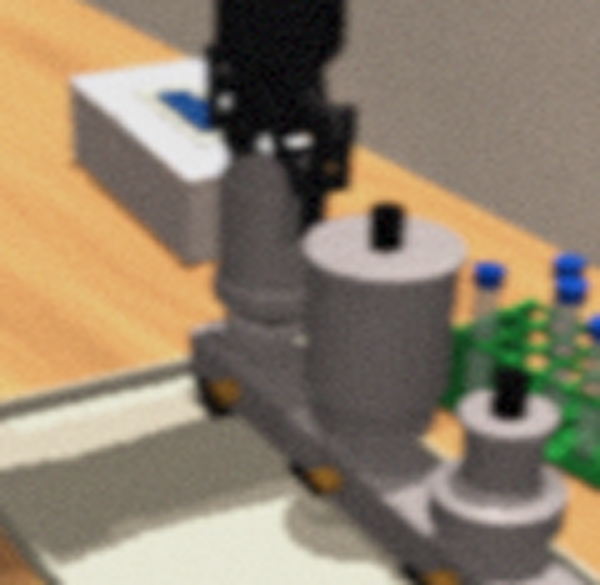

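```bash
python3 - <<'E'
from h import *
I=cv2.imread('pics/w4.png')
cv2.imwrite('pics/w4a.png',cv2.resize(I[150:270,190:350],None,fx=5,fy=5,interpolation=cv2.INTER_CUBIC))
E
```

```text
(no output)
```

View pics/w4a.png

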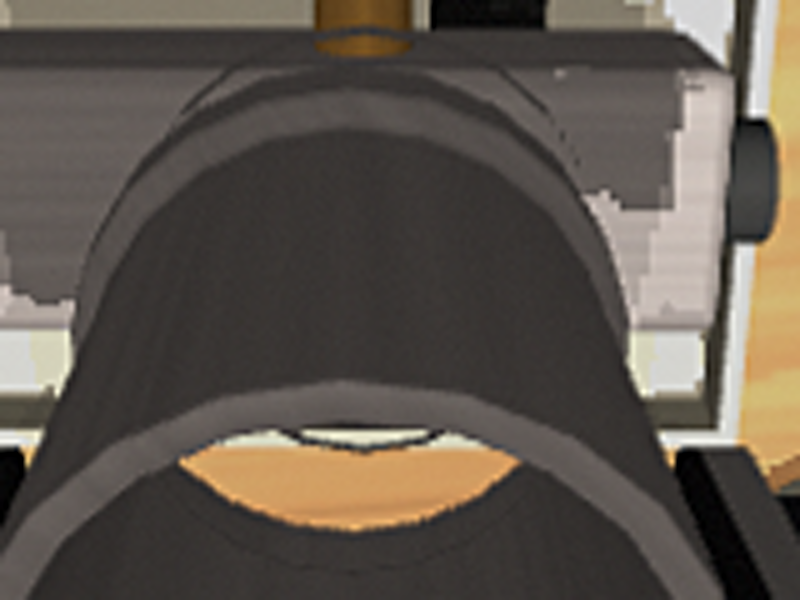

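View pics/t4.png

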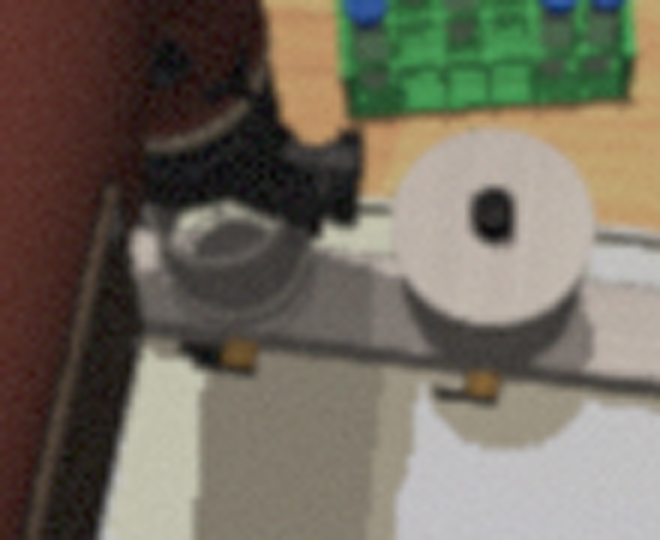

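```bash
python3 - <<'E'
from h import *
f=snap('wrist')
a=np.linspace(0,2*np.pi,721)
def ex(c,r,z):
    p=proj(f,np.c_[c[0]+r*np.cos(a),c[1]+r*np.sin(a),0*a+z]);i=p[:,1].argmax();j=p[:,1].argmin();return 'back',p[i].round(1),'front',p[j].round(1),'cols',p[:,0].min().round(1),p[:,0].max().round(1)
for h in((.629,.0145),(.6326,.0152)):
    print(h,'spigot',ex(h,.0295,.094),'flange',ex(h,.037,.085),'flbot',ex(h,.037,.075))
t=env.get_obs()['tool_pos']
for z in (.1087,.1077): print('collar top',ex(t,.037,z+.014),'bot',ex(t,.037,z),'foot in',ex(t,.033,z))
print('obs flange/spigot back (262.2,239.4); collar top arc: row',150+68/5-.4,'cols',190+78/5,190+628/5,'foot inner back row',150+530/5, 'front big arc',150+30/5,190+366/5)
E
```

```text
(0.629, 0.0145) spigot ('back', array([260.3, 237.9]), 'front', array([260.3, 163.8]), 'cols', np.float64(220.8), np.float64(299.8)) flange ('back', array([260.3, 241. ]), 'front', array([260.3, 151.1]), 'cols', np.float64(212.6), np.float64(308.0)) flbot ('back', array([260.2, 235.5]), 'front', array([260.3, 148.7]), 'cols', np.float64(214.5), np.float64(306.0))
(0.6326, 0.0152) spigot ('back', array([261.6, 241.9]), 'front', array([261.8, 168.5]), 'cols', np.float64(222.4), np.float64(301.0)) flange ('back', array([261.5, 244.9]), 'front', array([261.7, 155.8]), 'cols', np.float64(214.2), np.float64(309.1)) flbot ('back', array([261.5, 239.2]), 'front', array([261.6, 153.2]), 'cols', np.float64(216.0), np.float64(307.1))
collar top ('back', array([259.9, 270.4]), 'front', array([259.9, 166.9]), 'cols', np.float64(203.5), np.float64(316.2)) bot ('back', array([259.9, 259.7]), 'front', array([259.9, 162. ]), 'cols', np.float64(207.2), np.float64(312.6)) foot in ('back', array([259.9, 255. ]), 'front', array([259.9, 167.8]), 'cols', np.float64(212.9), np.float64(306.9))
collar top ('back', array([259.9, 269.6]), 'front', array([259.9, 166.5]), 'cols', np.float64(203.8), np.float64(316.0)) bot ('back', array([259.9, 259. ]), 'front', array([259.9, 161.6]), 'cols', np.float64(207.4), np.float64(312.3)) foot in ('back', array([259.9, 254.3]), 'front', array([259.9, 167.5]), 'cols', np.float64(213.1), np.float64(306.6))
obs flange/spigot back (262.2,239.4); collar top arc: row 163.2 cols 205.6 315.6 foot inner back row 256.0 front big arc 156.0 263.2
```

Request:
{"name": "drive_tool", "arguments": {
  "steps": [
    [0.055, 0.0013, 0, 0, 0, 0, 0],
    [0.055, 0, 0.006, 0, 0, 0, 0],
    [0.055, 0, 0.006, 0, 0, 0, 0],
    [0.055, 0, 0.003, 0, 0, 0, 0],
    [0.055, 0, 0.003, 0, 0, 0, 0],
    [0.055, 0, 0, 0, 0, 0, 0]
  ]
}}

```text
t: 9.02
tool_pos: [0.6313, 0.0151, 0.137]
orientation: [0.524, -0.524, -0.475, 0.475]
wrist_force: [0.6, 0.1, -2.3]
opening: 0.789
```

Request:
{"name": "drive_tool", "arguments": {
  "steps": [
    [0.055, 0, 0.002, 0, 0, 0, 0],
    [0.055, 0, 0.002, 0, 0, 0, 0],
    [0.055, 0, 0.001, 0, 0, 0, 0],
    [0.055, 0, 0, 0, 0, 0, 0]
  ]
}}

```text
t: 9.52
tool_pos: [0.6315, 0.0151, 0.1325]
orientation: [-0.524, 0.524, 0.475, -0.475]
wrist_force: [-1.5, 0.5, 0.5]
opening: 0.786
```

Request:
{"name": "drive_tool", "arguments": {
  "steps": [
    [0.0854, 0, 0, 0, 0, 0, 0],
    [0.0854, 0, 0, 0, 0, 0, 0],
    [0.0854, 0, 0, 0, 0, 0, 0],
    [0.0854, 0, -0.01, 0, 0, 0, 0],
    [0.0854, 0, -0.02, 0, 0, 0, 0],
    [0.0854, 0, -0.03, 0, 0, 0, 0],
    [0.0854, 0, -0.05, 0, 0, 0, 0],
    [0.0854, 0, -0.04, 0, 0, 0, 0],
    [0.0854, 0, 0, 0, 0, 0, 0]
  ]
}}

```text
t: 10.65
tool_pos: [0.6332, 0.0149, 0.2866]
orientation: [-0.522, 0.525, 0.477, -0.474]
wrist_force: [-0.7, 0.2, -1.0]
opening: 0.999
```

```bash
python3 - <<'E'
from h import *
o=env.get_obs();print(o['t'],o['tool_pos'],o['opening'],o['wrist_force'].round(2))
f=snap('wrist','w5.png');T=snap('top');S=snap('side')
cv2.imwrite('pics/s5.png',cv2.resize(S['color'][90:220,210:330],None,fx=5,fy=4.5,interpolation=cv2.INTER_CUBIC)[:,:,::-1])
E
```

```text
10.65 [0.63321384 0.01492912 0.2865969 ] 0.9987585567522488 [-0.68  0.18 -1.04]
```

View pics/w5.png

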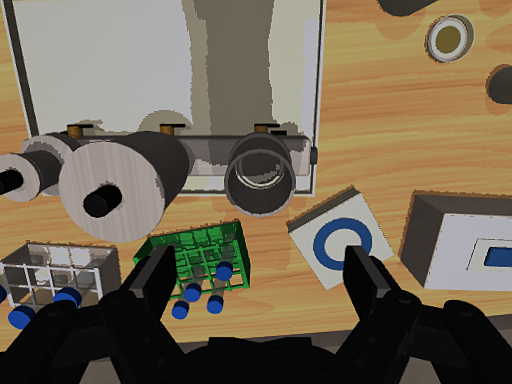

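View pics/s5.png

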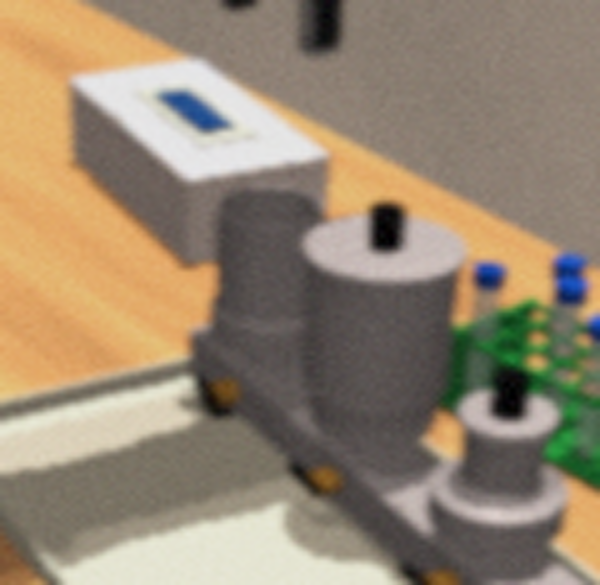

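The funnel stands upright on the head: in the wrist view the spigot ring shows inside it at about (260,170), and in the side view the collar meets the flange. I'll measure its mouth now for the lid.

```bash
python3 - <<'E'
from h import *
f=snap('wrist');I=f['color']
cv2.imwrite('pics/w5a.png',cv2.resize(I[120:225,210:310],None,fx=6,fy=5.7,interpolation=cv2.INTER_CUBIC)[:,:,::-1])
a=np.linspace(0,2*np.pi,721)
for c in ((.6315,.0151),(.6332,.0149)):
  for z,r in((.175,.033),(.175,.029),(.085,.033)):
    p=proj(f,np.c_[c[0]+r*np.cos(a),c[1]+r*np.sin(a),0*a+z]);print(c,z,p.min(0).round(1),p.max(0).round(1))
E
```

```text
(0.6315, 0.0151) 0.175 [223.  152.3] [296.8 222.6]
(0.6315, 0.0151) 0.175 [227.5 156.9] [292.3 218.7]
(0.6315, 0.0151) 0.085 [232. 138.] [287.6 192.2]
(0.6332, 0.0149) 0.175 [223.1 154.3] [296.6 224.3]
(0.6332, 0.0149) 0.175 [227.5 158.8] [292.2 220.4]
(0.6332, 0.0149) 0.085 [232.  139.5] [287.5 193.6]
```

View pics/w5a.png

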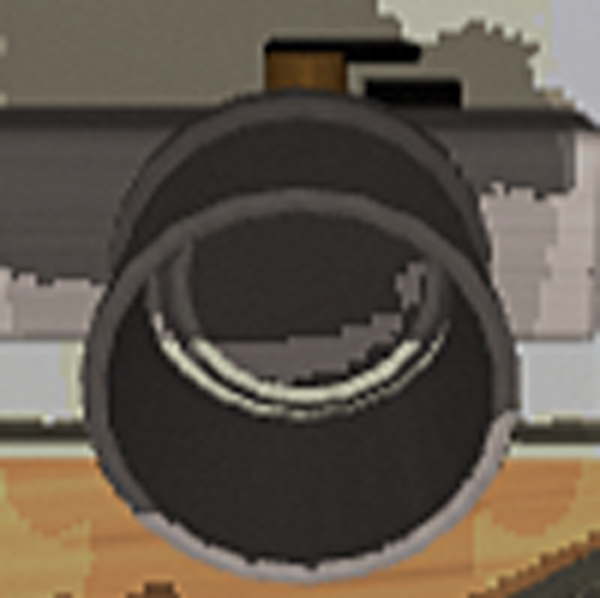

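Request:
{"name": "drive_tool", "arguments": {
  "steps": [
    [0.06, -0.0375, 0, 0.01, 0, 0, 0],
    [0.06, -0.0375, 0, 0.01, 0, 0, 0],
    [0.06, -0.0375, 0, 0.01, 0, 0, 0],
    [0.06, -0.0375, 0, 0.01, 0, 0, 0],
    [0.06, -0.0375, 0, 0.01, 0, 0, 0],
    [0.06, -0.0375, 0, 0.01, 0, 0, 0],
    [0.06, -0.0375, 0, 0.01, 0, 0, 0],
    [0.06, -0.0375, 0, 0.01, 0, 0, 0],
    [0.06, -0.0375, 0, 0.01, 0, 0, 0],
    [0.06, -0.0375, 0, 0.01, 0, 0, 0],
    [0.06, -0.0375, 0, 0.01, 0, 0, 0],
    [0.06, -0.0375, 0, 0.01, 0, 0, 0],
    [0.06, 0, 0.05, 0, 0, 0, 0],
    [0.06, 0, 0.05, 0, 0, 0, 0],
    [0.06, 0, 0.03, 0, 0, 0, 0],
    [0.06, 0, 0, 0, 0, 0, 0],
    [0.06, 0, 0, 0, 0, 0, 0]
  ]
}}

```text
t: 12.98
tool_pos: [0.4688, -0.4215, 0.1532]
orientation: [-0.523, 0.524, 0.475, -0.475]
wrist_force: [-0.4, -0.3, 0.7]
opening: 0.702
```

```bash
python3 - <<'E'
from h import *
o=env.get_obs();print(o['t'],o['tool_pos'],o['opening'],o['wrist_force'].round(2),Rt().round(3).tolist())
f=snap('wrist','w6.png')
print([(d['at'],d['conf']) for d in env.pinpoint('wrist','lid')])
E
```

```text
12.975 [ 0.46883316 -0.42151887  0.15321478] 0.702285509642664 [-0.4  -0.3   0.69] [[0.097, 0.001, -0.995], [0.995, -0.001, 0.097], [-0.001, -1.0, -0.001]]
[([257.8, 178.6], 0.58), ([130.1, 182.6], 0.57)]
```

View pics/w6.png

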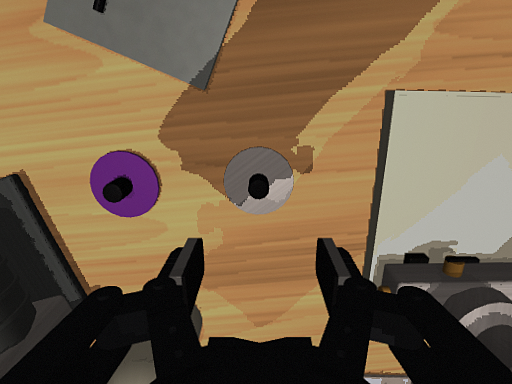

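Grey lid at (258,181) and purple look-alike at (125,184). The grey one is the funnel's lid; the purple one must stay put.

```bash
python3 - <<'E'
from h import *
f=snap('wrist');I=f['color']
cv2.imwrite('pics/w6a.png',cv2.resize(I[140:222,215:301],None,fx=6,fy=6,interpolation=cv2.INTER_CUBIC)[:,:,::-1])
print(atz(f,(258.5,180.5),.01),atz(f,(258,188),.036))
E
```

```text
[ 0.47270983 -0.42383696  0.01      ] [ 0.47243597 -0.42414836  0.036     ]
```

View pics/w6a.png

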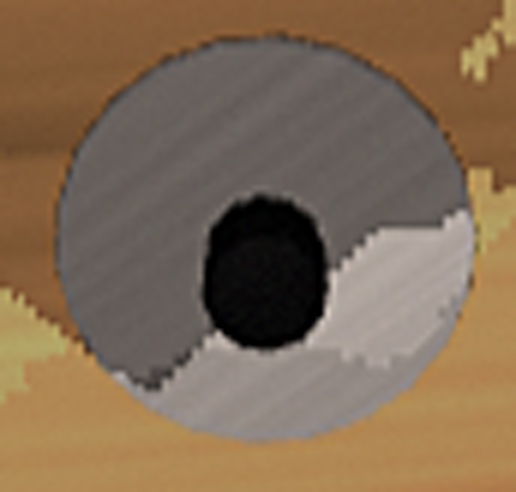

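Request:
{"name": "drive_tool", "arguments": {
  "squeeze": 30,
  "steps": [
    [0.05, -0.0017, 0, -0.0032, 0, 0, 0],
    [0.05, 0, 0.04, 0, 0, 0, 0],
    [0.05, 0, 0.04, 0, 0, 0, 0],
    [0.05, 0, 0.04, 0, 0, 0, 0],
    [0.05, 0, 0.014, 0, 0, 0, 0],
    [0.05, 0, 0, 0, 0, 0, 0],
    [0.01, 0, 0, 0, 0, 0, 0],
    [0.01, 0, 0, 0, 0, 0, 0],
    [0.01, 0, 0, 0, 0, 0, 0],
    [0.01, 0, 0, 0, 0, 0, 0],
    [0.01, 0, 0, 0, 0, 0, 0]
  ]
}}

```text
t: 14.5
tool_pos: [0.4724, -0.4242, 0.0201]
orientation: [-0.523, 0.525, 0.475, -0.475]
wrist_force: [0.5, 0.1, 6.9]
opening: 0.215
```

```bash
python3 - <<'E'
from h import *
o=env.get_obs();print(o['t'],o['tool_pos'],o['opening'],o['wrist_force'].round(2))
f=snap('wrist','w7.png')
E
```

```text
14.5 [ 0.47242627 -0.42419434  0.02011079] 0.21469145162736847 [0.53 0.12 6.88]
```

View pics/w7.png

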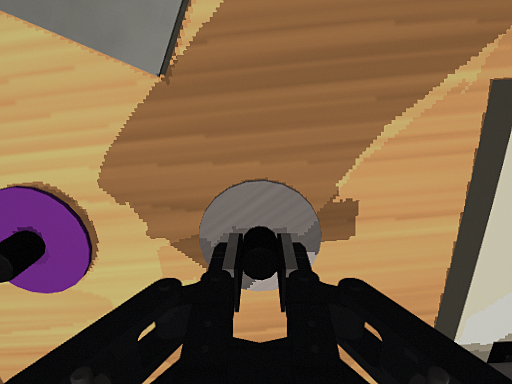

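Request:
{"name": "drive_tool", "arguments": {
  "steps": [
    [0.01, 0, -0.02, 0, 0, 0, 0],
    [0.01, 0, -0.04, 0, 0, 0, 0],
    [0.01, 0, -0.05, 0, 0, 0, 0],
    [0.01, 0, -0.05, 0, 0, 0, 0],
    [0.01, 0, -0.05, 0, 0, 0, 0],
    [0.01, 0, -0.05, 0, 0, 0, 0],
    [0.01, 0.0377, 0, -0.0097, 0, 0, 0],
    [0.01, 0.0377, 0, -0.0097, 0, 0, 0],
    [0.01, 0.0377, 0, -0.0097, 0, 0, 0],
    [0.01, 0.0377, 0, -0.0097, 0, 0, 0],
    [0.01, 0.0377, 0, -0.0097, 0, 0, 0],
    [0.01, 0.0377, 0, -0.0097, 0, 0, 0],
    [0.01, 0.0377, 0, -0.0097, 0, 0, 0],
    [0.01, 0.0377, 0, -0.0097, 0, 0, 0],
    [0.01, 0.0377, 0, -0.0097, 0, 0, 0],
    [0.01, 0.0377, 0, -0.0097, 0, 0, 0],
    [0.01, 0.0377, 0, -0.0097, 0, 0, 0],
    [0.01, 0.0377, 0, -0.0097, 0, 0, 0],
    [0.01, 0, 0, 0, 0, 0, 0],
    [0.01, 0, 0, 0, 0, 0, 0]
  ]
}}

```text
t: 17.05
tool_pos: [0.631, 0.0155, 0.2787]
orientation: [-0.523, 0.524, 0.475, -0.475]
wrist_force: [-0.5, -0.6, -0.5]
opening: 0.215
```

```bash
python3 - <<'E'
from h import *
o=env.get_obs();print(o['t'],o['tool_pos'],o['opening'],o['wrist_force'].round(2),Rt().round(3).tolist())
f=snap('wrist','w8.png')
E
```

```text
17.05 [0.63101597 0.01548353 0.27866636] 0.2145406750208324 [-0.45 -0.63 -0.53] [[0.096, 0.0, -0.995], [0.995, -0.0, 0.096], [-0.0, -1.0, -0.0]]
```

View pics/w8.png

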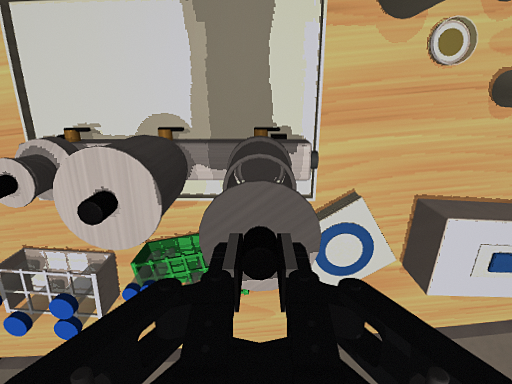

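Request:
{"name": "drive_tool", "arguments": {
  "steps": [
    [0.01, 0, 0.02, -0.001, 0, 0, 0],
    [0.01, 0, 0.03, 0, 0, 0, 0],
    [0.01, 0, 0.025, 0, 0, 0, 0],
    [0.01, 0, 0, 0, 0, 0, 0],
    [0.01, 0, 0, 0, 0, 0, 0]
  ]
}}

```text
t: 17.73
tool_pos: [0.6326, 0.015, 0.2046]
orientation: [-0.523, 0.524, 0.475, -0.475]
wrist_force: [0.3, 0.8, -0.2]
opening: 0.218
```

```bash
python3 - <<'E'
from h import *
o=env.get_obs();print(o['t'],o['tool_pos'],o['opening'],o['wrist_force'].round(2))
f=snap('wrist');I=f['color']
cv2.imwrite('pics/w9a.png',cv2.resize(I[140:300,180:340],None,fx=4,fy=3.7,interpolation=cv2.INTER_CUBIC)[:,:,::-1])
S=snap('side');cv2.imwrite('pics/s9.png',cv2.resize(S['color'][90:190,220:320],None,fx=6,fy=6,interpolation=cv2.INTER_CUBIC)[:,:,::-1])
E
```

```text
17.725 [0.63256889 0.01496124 0.20460901] 0.21832044542350534 [ 0.31  0.82 -0.25]
```

View pics/w9a.png

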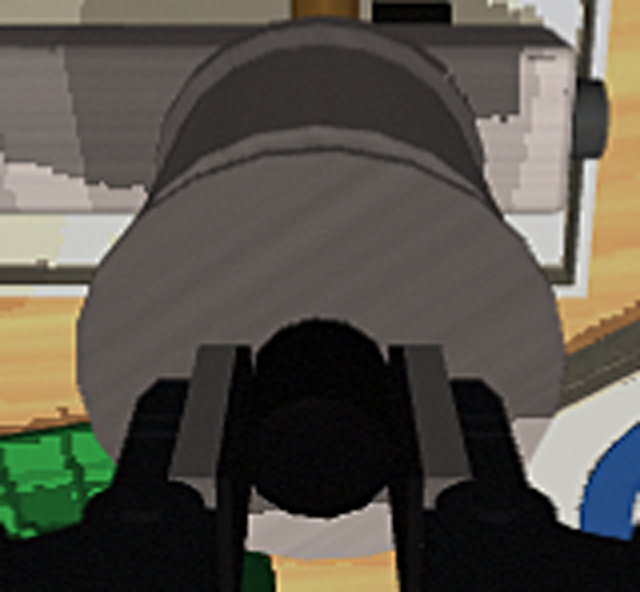

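View pics/s9.png

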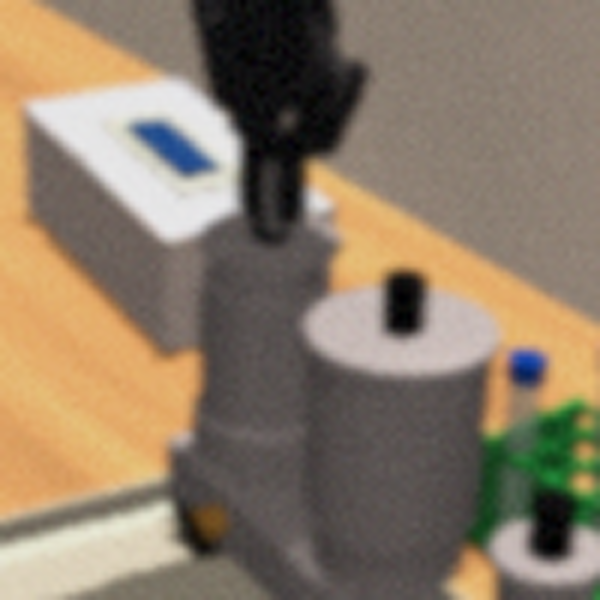

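```bash
python3 - <<'E'
from h import *
f=snap('wrist');a=np.linspace(0,2*np.pi,721);t=env.get_obs()['tool_pos']
def pr(c,r,z):
    p=proj(f,np.c_[c[0]+r*np.cos(a),c[1]+r*np.sin(a),0*a+z]);return p[:,1].min().round(1),p[:,1].max().round(1),p[:,0].min().round(1),p[:,0].max().round(1)
print('rim',pr((.6315,.0151),.033,.175),'collar',pr((.6315,.0151),.037,.099), pr((.6315,.0151),.037,.085))
z0=t[2]-.0201
print('lid under',pr(t,.036,z0+.006),'top',pr(t,.036,z0+.01))
E
```

```text
rim (np.float64(172.7), np.float64(266.8), np.float64(208.2), np.float64(310.8)) collar (np.float64(145.5), np.float64(224.9), np.float64(217.9), np.float64(301.1)) (np.float64(142.9), np.float64(218.8), np.float64(219.9), np.float64(299.1))
lid under (np.float64(176.9), np.float64(286.3), np.float64(199.6), np.float64(320.8)) top (np.float64(178.8), np.float64(290.3), np.float64(198.2), np.float64(322.2))
```

Request:
{"name": "drive_tool", "arguments": {
  "steps": [
    [0.01, 0, 0.005, 0.0005, 0, 0, 0],
    [0.01, 0, 0.004, 0, 0, 0, 0],
    [0.01, 0, 0.003, 0, 0, 0, 0],
    [0.01, 0, 0.002, 0, 0, 0, 0],
    [0.01, 0, 0, 0, 0, 0, 0]
  ]
}}

```text
t: 18.5
tool_pos: [0.6317, 0.0158, 0.1894]
orientation: [-0.524, 0.524, 0.475, -0.475]
wrist_force: [0.1, 0.8, 0.0]
opening: 0.219
```

Request:
{"name": "drive_tool", "arguments": {
  "steps": [
    [0.01, 0, 0.001, 0, 0, 0, 0],
    [0.01, 0, 0.001, 0, 0, 0, 0],
    [0.01, 0, 0, 0, 0, 0, 0]
  ]
}}

```text
t: 18.88
tool_pos: [0.6322, 0.0157, 0.1892]
orientation: [-0.523, 0.524, 0.476, -0.475]
wrist_force: [-3.5, -0.0, 13.5]
opening: 0.22
```

Request:
{"name": "drive_tool", "arguments": {
  "steps": [
    [0.01, 0, -0.0015, 0, 0, 0, 0],
    [0.05, 0, 0, 0, 0, 0, 0],
    [0.05, 0, 0, 0, 0, 0, 0],
    [0.05, 0, 0, 0, 0, 0, 0],
    [0.05, 0, -0.02, 0, 0, 0, 0],
    [0.05, 0, -0.04, 0, 0, 0, 0],
    [0.0854, 0, -0.04, 0, 0, 0, 0],
    [0.0854, 0, 0, 0, 0, 0, 0]
  ]
}}

```text
t: 19.88
tool_pos: [0.6332, 0.0156, 0.292]
orientation: [-0.522, 0.525, 0.477, -0.474]
wrist_force: [-1.0, -0.6, -0.7]
opening: 0.976
```

```bash
python3 - <<'E'
from h import *
o=env.get_obs();print(o['t'],o['tool_pos'],o['opening'],o['wrist_force'].round(2))
f=snap('wrist','w10.png')
S=snap('side');cv2.imwrite('pics/s10.png',cv2.resize(S['color'][90:190,220:320],None,fx=6,fy=6,interpolation=cv2.INTER_CUBIC)[:,:,::-1])
E
```

```text
19.875 [0.63321547 0.01561663 0.2920082 ] 0.976444465599732 [-1.02 -0.59 -0.68]
```

View pics/w10.png

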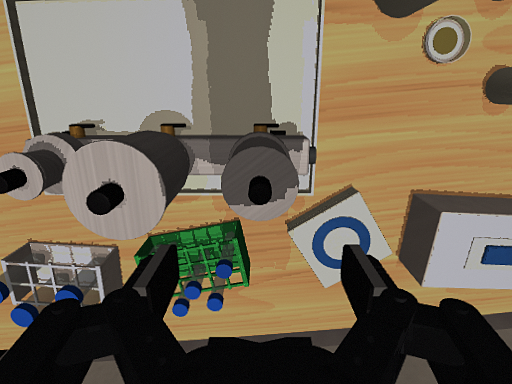

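View pics/s10.png

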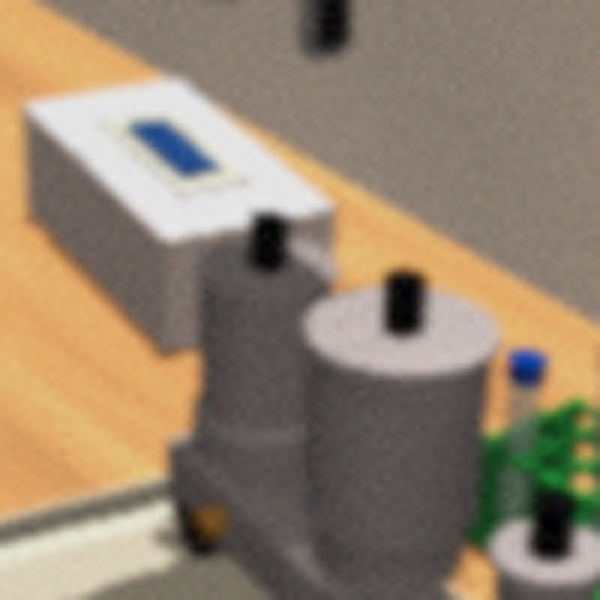

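The side view shows the lid lying level on the funnel, with its knob at (264,131); in the wrist view the knob is at (260,190), inside the plate. Next is the large bottle.

Request:
{"name": "drive_tool", "arguments": {
  "steps": [
    [0.0854, 0.0297, 0, 0.0357, 0, 0, 0],
    [0.0854, 0.0297, 0, 0.0357, 0, 0, 0],
    [0.0854, 0.0297, 0, 0.0357, 0, 0, 0],
    [0.0854, 0.0297, 0, 0.0357, 0, 0, 0],
    [0.0854, 0.0297, 0, 0.0357, 0, 0, 0],
    [0.0854, 0.0297, 0, 0.0357, 0, 0, 0],
    [0.0854, 0, 0, 0, 0, 0, 0],
    [0.0854, 0, 0, 0, 0, 0, 0]
  ]
}}

```text
t: 20.98
tool_pos: [0.4356, 0.2136, 0.288]
orientation: [0.524, -0.523, -0.475, 0.476]
wrist_force: [0.5, -0.1, -0.6]
opening: 1.0
```

```bash
cat > caps.py <<'E'
from h import *
from scipy.optimize import least_squares
o=env.get_obs();print(o['t'],o['tool_pos'],o['opening'],o['wrist_force'].round(2))
import sys
f=snap('wrist',sys.argv[1]);I=f['color']
h=cv2.cvtColor(I,cv2.COLOR_RGB2HSV)
m=((h[...,0]>100)&(h[...,0]<130)&(h[...,1]>130)&(h[...,2]>30)).astype(np.uint8)
k,l,s,c=cv2.connectedComponentsWithStats(m)
for i in range(1,k):
    if s[i][4]>300: print(s[i],c[i].round(1),[ (z,atz(f,c[i],z)[:2].round(4).tolist()) for z in (.168,.132,.1)])
E
python3 caps.py w11.png
```

```text
20.975 [0.43556376 0.21357896 0.28799175] 0.9998715641056801 [ 0.52 -0.07 -0.6 ]
[ 359  133   54   49 1975] [385.9 156.3] [(0.168, [0.42, 0.331]), (0.132, [0.4287, 0.3461]), (0.1, [0.4364, 0.3595])]
[ 233  152   62   62 2962] [263.7 182.8] [(0.168, [0.4346, 0.2173]), (0.132, [0.4453, 0.2168]), (0.1, [0.4547, 0.2163])]
[367 236  38  36 890] [387. 252.] [(0.168, [0.5201, 0.3361]), (0.132, [0.5425, 0.3519]), (0.1, [0.5624, 0.366])]
```

View pics/w11.png

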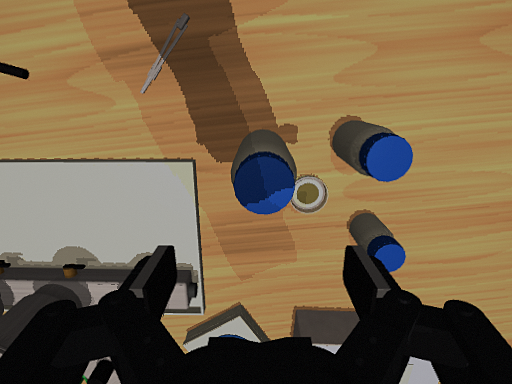

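Request:
{"name": "drive_tool", "arguments": {
  "squeeze": 70,
  "steps": [
    [0.0854, 0.0034, 0, 0.0005, 0, 0, 0],
    [0.0854, 0, 0.04, 0, 0, 0, 0],
    [0.0854, 0, 0.04, 0, 0, 0, 0],
    [0.0854, 0, 0.04, 0, 0, 0, 0],
    [0.0854, 0, 0.034, 0, 0, 0, 0],
    [0.0854, 0, 0, 0, 0, 0, 0],
    [0.045, 0, 0, 0, 0, 0, 0],
    [0.045, 0, 0, 0, 0, 0, 0],
    [0.045, 0, 0, 0, 0, 0, 0],
    [0.045, 0, 0, 0, 0, 0, 0],
    [0.045, 0, 0, 0, 0, 0, 0]
  ]
}}

```text
t: 22.4
tool_pos: [0.4368, 0.2175, 0.1368]
orientation: [-0.523, 0.524, 0.476, -0.474]
wrist_force: [-1.1, -0.1, 5.8]
opening: 0.659
```

```bash
python3 - <<'E'
from h import *
o=env.get_obs();print(o['t'],o['tool_pos'],o['opening'],o['wrist_force'].round(2))
f=snap('wrist','w12.png')
E
```

```text
22.4 [0.4368206  0.21754974 0.13676515] 0.6590636338744317 [-1.13 -0.14  5.83]
```

View pics/w12.png

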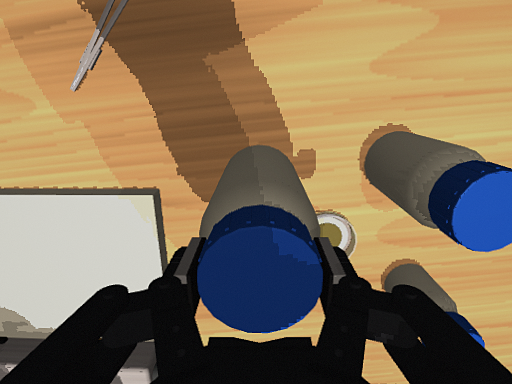

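Request:
{"name": "drive_tool", "arguments": {
  "steps": [
    [0.045, 0, -0.01, 0, 0, 0, 0],
    [0.045, 0, -0.03, 0, 0, 0, 0],
    [0.045, 0, -0.03, 0, 0, 0, 0],
    [0.045, -0.0155, 0, -0.005, 0, 0, 0],
    [0.045, -0.0308, 0, -0.0099, 0, 0, 0],
    [0.045, -0.0308, 0, -0.0099, 0, 0, 0],
    [0.045, -0.0308, 0, -0.0099, 0, 0, 0],
    [0.045, -0.0308, 0, -0.0099, 0, 0, 0],
    [0.045, -0.0308, 0, -0.0099, 0, 0, 0],
    [0.045, -0.0308, 0, -0.0099, 0, 0, 0],
    [0.045, -0.0308, 0, -0.0099, 0, 0, 0],
    [0.045, -0.0308, 0, -0.0099, 0, 0, 0],
    [0.045, -0.0308, 0, -0.0099, 0, 0, 0],
    [0.045, -0.0155, 0, -0.005, 0, 0, 0],
    [0.045, 0, 0, 0, 0, 0, 0],
    [0.045, 0, 0, 0, 0, 0, 0]
  ]
}}

```text
t: 24.45
tool_pos: [0.5038, -0.0984, 0.2044]
orientation: [0.524, -0.523, -0.475, 0.475]
wrist_force: [-0.5, -0.6, -5.2]
opening: 0.661
```

```bash
python3 - <<'E'
from h import *
o=env.get_obs();print(o['t'],o['tool_pos'],o['opening'],o['wrist_force'].round(2))
f=snap('wrist','w13.png')
S=snap('side','s13.png')
E
```

```text
24.45 [ 0.50376121 -0.09841048  0.20444401] 0.6606258246320389 [-0.53 -0.62 -5.21]
```

View pics/w13.png

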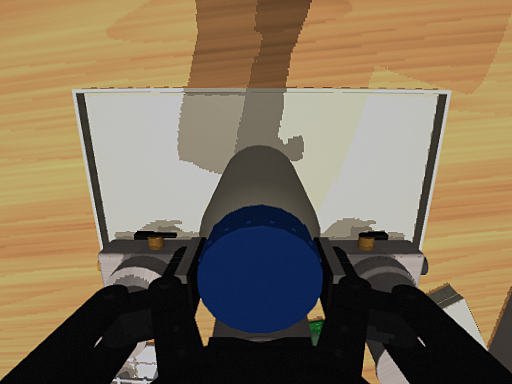

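View pics/s13.png

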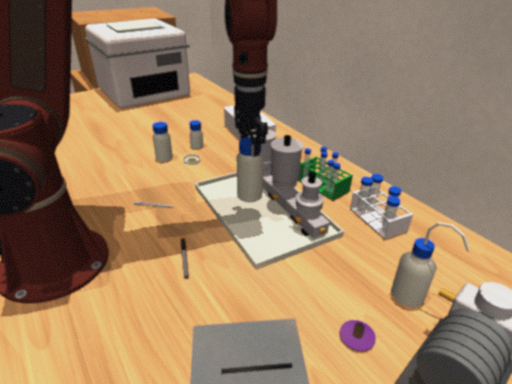

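Request:
{"name": "drive_tool", "arguments": {
  "steps": [
    [0.045, 0, 0.02, 0, 0, 0, 0],
    [0.045, 0, 0.025, 0, 0, 0, 0],
    [0.045, 0, 0.012, 0, 0, 0, 0],
    [0.045, 0, 0.004, 0, 0, 0, 0],
    [0.045, 0, 0.002, 0, 0, 0, 0],
    [0.045, 0, 0, 0, 0, 0, 0]
  ]
}}

```text
t: 25.3
tool_pos: [0.5048, -0.0992, 0.1423]
orientation: [-0.523, 0.524, 0.475, -0.475]
wrist_force: [0.4, -0.7, -4.7]
opening: 0.659
```

Request:
{"name": "drive_tool", "arguments": {
  "steps": [
    [0.045, 0, 0.001, 0, 0, 0, 0],
    [0.045, 0, 0.001, 0, 0, 0, 0],
    [0.045, 0, 0, 0, 0, 0, 0]
  ]
}}

```text
t: 25.68
tool_pos: [0.5049, -0.0993, 0.1409]
orientation: [-0.523, 0.524, 0.475, -0.475]
wrist_force: [-2.4, -0.0, 5.1]
opening: 0.66
```

Request:
{"name": "drive_tool", "arguments": {
  "steps": [
    [0.0854, 0, 0, 0, 0, 0, 0],
    [0.0854, 0, 0, 0, 0, 0, 0],
    [0.0854, 0, 0, 0, 0, 0, 0],
    [0.0854, 0, -0.02, 0, 0, 0, 0],
    [0.0854, 0, -0.03, 0, 0, 0, 0],
    [0.0854, 0, -0.05, 0, 0, 0, 0],
    [0.0854, 0, -0.02, 0, 0, 0, 0],
    [0.0854, 0, 0, 0, 0, 0, 0]
  ]
}}

```text
t: 26.68
tool_pos: [0.5053, -0.0994, 0.2611]
orientation: [-0.523, 0.525, 0.476, -0.475]
wrist_force: [-1.1, -0.1, 0.0]
opening: 0.997
```

```bash
python3 caps.py w14.png
```

```text
26.675 [ 0.50529608 -0.09937109  0.26110572] 0.9965373306782802 [-1.08 -0.1   0.05]
[ 225  156   70   70 3736] [259.5 191.3] [(0.168, [0.5038, -0.0997]), (0.132, [0.5157, -0.1009]), (0.1, [0.5263, -0.1019])]
```

View pics/w14.png

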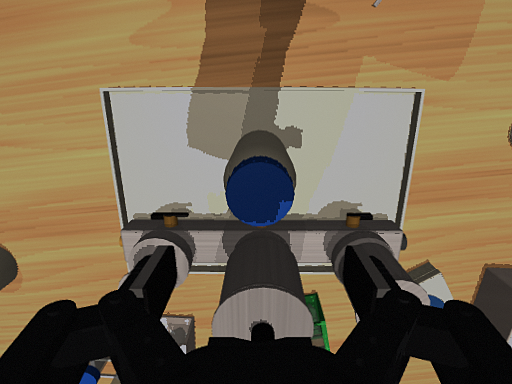

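Request:
{"name": "drive_tool", "arguments": {
  "steps": [
    [0.0854, 0.0437, 0, 0.0117, 0, 0, 0],
    [0.0854, 0.0437, 0, 0.0117, 0, 0, 0],
    [0.0854, 0.0437, 0, 0.0117, 0, 0, 0],
    [0.0854, 0.0437, 0, 0.0117, 0, 0, 0],
    [0.0854, 0.0437, 0, 0.0117, 0, 0, 0],
    [0.0854, 0.0437, 0, 0.0117, 0, 0, 0],
    [0.0854, 0.0437, 0, 0.0117, 0, 0, 0],
    [0.0854, 0.0437, 0, 0.0117, 0, 0, 0],
    [0.0854, 0.0437, 0, 0.0117, 0, 0, 0],
    [0.0854, 0.0437, 0, 0.0117, 0, 0, 0],
    [0.0854, 0, 0.01, 0, 0, 0, 0],
    [0.0854, 0, 0, 0, 0, 0, 0]
  ]
}}

```text
t: 28.22
tool_pos: [0.4291, 0.3464, 0.2477]
orientation: [0.524, -0.523, -0.474, 0.477]
wrist_force: [0.1, -0.1, -0.6]
opening: 0.996
```

```bash
python3 caps.py w15.png
```

```text
28.225 [0.42913608 0.34641214 0.24773252] 0.9955389624063212 [ 0.09 -0.07 -0.62]
[ 238  157   54   56 2294] [264.3 184.7] [(0.168, [0.4177, 0.3508]), (0.132, [0.4285, 0.3503]), (0.1, [0.4381, 0.3498])]
[ 273  265   36   41 1161] [290.1 285.1] [(0.168, [0.5135, 0.3654]), (0.132, [0.5398, 0.3672]), (0.1, [0.5632, 0.3689])]
```

View pics/w15.png

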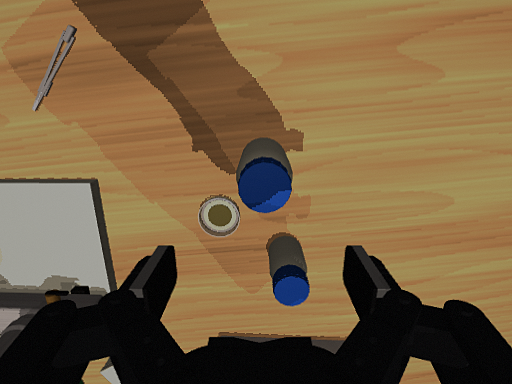

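Request:
{"name": "drive_tool", "arguments": {
  "squeeze": 60,
  "steps": [
    [0.0854, 0.0037, 0, -0.0002, 0, 0, 0],
    [0.0854, 0, 0.04, 0, 0, 0, 0],
    [0.0854, 0, 0.04, 0, 0, 0, 0],
    [0.0854, 0, 0.04, 0, 0, 0, 0],
    [0.0854, 0, 0.03, 0, 0, 0, 0],
    [0.0854, 0, 0, 0, 0, 0, 0],
    [0.04, 0, 0, 0, 0, 0, 0],
    [0.04, 0, 0, 0, 0, 0, 0],
    [0.04, 0, 0, 0, 0, 0, 0],
    [0.04, 0, 0, 0, 0, 0, 0],
    [0.04, 0, 0, 0, 0, 0, 0]
  ]
}}

```text
t: 29.65
tool_pos: [0.4319, 0.3513, 0.1017]
orientation: [-0.523, 0.524, 0.476, -0.474]
wrist_force: [-0.4, -3.1, 6.7]
opening: 0.568
```

```bash
python3 caps.py w16.png
```

```text
29.65 [0.43186779 0.35134111 0.10170754] 0.5683319102877314 [-0.44 -3.06  6.65]
[ 206  210  108  114 9693] [259.4 267.5] [(0.168, [0.4018, 0.3538]), (0.132, [0.4251, 0.3516]), (0.1, [0.4457, 0.3496])]
```

View pics/w16.png

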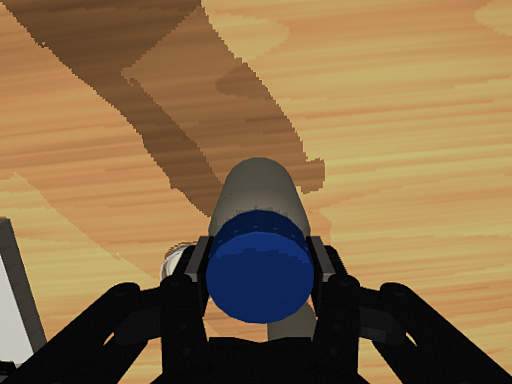

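Request:
{"name": "drive_tool", "arguments": {
  "steps": [
    [0.04, 0, -0.01, 0, 0, 0, 0],
    [0.04, 0, -0.03, 0, 0, 0, 0],
    [0.04, 0, -0.04, 0, 0, 0, 0],
    [0.04, -0.0158, 0, -0.0059, 0, 0, 0],
    [0.04, -0.0315, 0, -0.0118, 0, 0, 0],
    [0.04, -0.0315, 0, -0.0118, 0, 0, 0],
    [0.04, -0.0315, 0, -0.0118, 0, 0, 0],
    [0.04, -0.0315, 0, -0.0118, 0, 0, 0],
    [0.04, -0.0315, 0, -0.0118, 0, 0, 0],
    [0.04, -0.0315, 0, -0.0118, 0, 0, 0],
    [0.04, -0.0315, 0, -0.0118, 0, 0, 0],
    [0.04, -0.0315, 0, -0.0118, 0, 0, 0],
    [0.04, -0.0315, 0, -0.0118, 0, 0, 0],
    [0.04, -0.0158, 0, -0.0059, 0, 0, 0],
    [0.04, 0, 0, 0, 0, 0, 0],
    [0.04, 0, 0, 0, 0, 0, 0]
  ]
}}

```text
t: 31.7
tool_pos: [0.5172, 0.0264, 0.1795]
orientation: [0.524, -0.523, -0.475, 0.475]
wrist_force: [0.1, 0.3, -2.5]
opening: 0.571
```

```bash
python3 caps.py w17.png
```

```text
31.7 [0.51717739 0.02644549 0.17954995] 0.5711266412173907 [ 0.12  0.26 -2.5 ]
[   0  183  113  100 8566] [ 54.9 231.8] [(0.168, [0.5022, -0.0944]), (0.132, [0.5171, -0.1243]), (0.1, [0.5303, -0.1509])]
[ 206  210  108  114 9706] [259.4 267.6] [(0.168, [0.5374, 0.0241]), (0.132, [0.5605, 0.0219]), (0.1, [0.581, 0.0199])]
[358 338  31  46 510] [374.  360.1] [(0.168, [0.6203, 0.0967]), (0.132, [0.6627, 0.1114]), (0.1, [0.7005, 0.1245])]
```

View pics/w17.png

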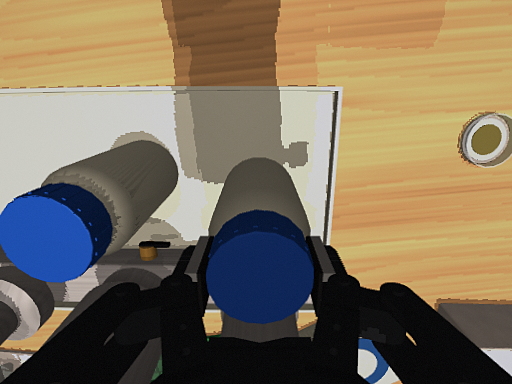

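Request:
{"name": "drive_tool", "arguments": {
  "steps": [
    [0.04, 0, 0.025, 0, 0, 0, 0],
    [0.04, 0, 0.03, 0, 0, 0, 0],
    [0.04, 0, 0.012, 0, 0, 0, 0],
    [0.04, 0, 0.004, 0, 0, 0, 0],
    [0.04, 0, 0.002, 0, 0, 0, 0],
    [0.04, 0, 0.001, 0, 0, 0, 0],
    [0.04, 0, 0, 0, 0, 0, 0]
  ]
}}

```text
t: 32.62
tool_pos: [0.518, 0.0258, 0.1063]
orientation: [-0.523, 0.524, 0.475, -0.475]
wrist_force: [0.1, -0.1, -3.7]
opening: 0.565
```

Request:
{"name": "drive_tool", "arguments": {
  "steps": [
    [0.04, 0, 0.001, 0, 0, 0, 0],
    [0.04, 0, 0.0005, 0, 0, 0, 0],
    [0.04, 0, 0, 0, 0, 0, 0]
  ]
}}

```text
t: 33.0
tool_pos: [0.5186, 0.0257, 0.1058]
orientation: [-0.523, 0.524, 0.476, -0.475]
wrist_force: [-3.2, -0.1, 10.9]
opening: 0.568
```

Request:
{"name": "drive_tool", "arguments": {
  "steps": [
    [0.0854, 0, 0, 0, 0, 0, 0],
    [0.0854, 0, 0, 0, 0, 0, 0],
    [0.0854, 0, 0, 0, 0, 0, 0],
    [0.0854, 0, -0.02, 0, 0, 0, 0],
    [0.0854, 0, -0.03, 0, 0, 0, 0],
    [0.0854, 0, -0.05, 0, 0, 0, 0],
    [0.0854, 0, -0.02, 0, 0, 0, 0],
    [0.0854, 0.043, 0, -0.0018, 0, 0, 0],
    [0.0854, 0.043, 0, -0.0018, 0, 0, 0],
    [0.0854, 0.043, 0, -0.0018, 0, 0, 0],
    [0.0854, 0.043, 0, -0.0018, 0, 0, 0],
    [0.0854, 0.043, 0, -0.0018, 0, 0, 0],
    [0.0854, 0.043, 0, -0.0018, 0, 0, 0],
    [0.0854, 0.043, 0, -0.0018, 0, 0, 0],
    [0.0854, 0.043, 0, -0.0018, 0, 0, 0],
    [0.0854, 0, 0, 0, 0, 0, 0],
    [0.0854, 0, 0, 0, 0, 0, 0]
  ]
}}

```text
t: 35.12
tool_pos: [0.5651, 0.3666, 0.2239]
orientation: [-0.524, 0.524, 0.475, -0.476]
wrist_force: [-0.0, -1.0, -0.5]
opening: 1.0
```

```bash
python3 caps.py w18.png; python3 -c "
from h import *
snap('side','s18.png')"
```

```text
35.125 [0.56511811 0.36655607 0.22385816] 1.0003625785366517 [-0.04 -1.02 -0.5 ]
[ 242  163   45   47 1626] [263.6 186.3] [(0.168, [0.5477, 0.3708]), (0.132, [0.5588, 0.3703]), (0.1, [0.5687, 0.3698])]
```

View pics/w18.png

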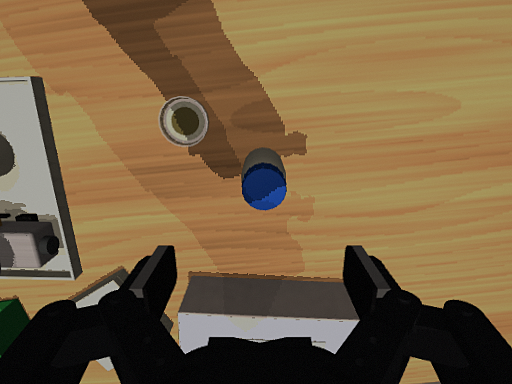

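View pics/s18.png

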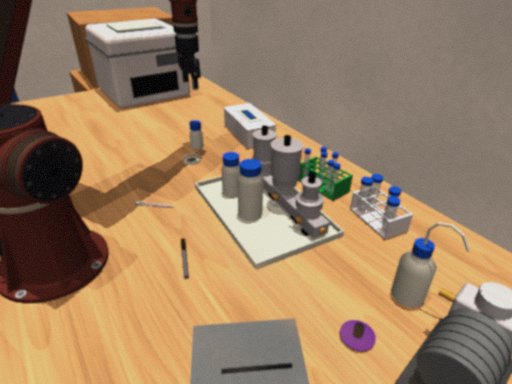

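Request:
{"name": "drive_tool", "arguments": {
  "squeeze": 50,
  "steps": [
    [0.0854, 0.0036, 0, -0.0041, 0, 0, 0],
    [0.0854, 0, 0.04, 0, 0, 0, 0],
    [0.0854, 0, 0.04, 0, 0, 0, 0],
    [0.0854, 0, 0.04, 0, 0, 0, 0],
    [0.0854, 0, 0.038, 0, 0, 0, 0],
    [0.0854, 0, 0, 0, 0, 0, 0],
    [0.033, 0, 0, 0, 0, 0, 0],
    [0.033, 0, 0, 0, 0, 0, 0],
    [0.033, 0, 0, 0, 0, 0, 0],
    [0.033, 0, 0, 0, 0, 0, 0],
    [0.033, 0, 0, 0, 0, 0, 0]
  ]
}}

```text
t: 36.6
tool_pos: [0.5709, 0.3705, 0.0684]
orientation: [-0.523, 0.524, 0.476, -0.474]
wrist_force: [0.1, -0.6, 6.2]
opening: 0.489
```

```bash
python3 caps.py w19.png
```

```text
36.6 [0.57092586 0.37046907 0.06843682] 0.4894200196575555 [ 0.14 -0.63  6.15]
[ 213  220   94  101 7539] [259.3 271. ] [(0.168, [0.52, 0.375]), (0.132, [0.5439, 0.3727]), (0.1, [0.5651, 0.3706])]
```

View pics/w19.png

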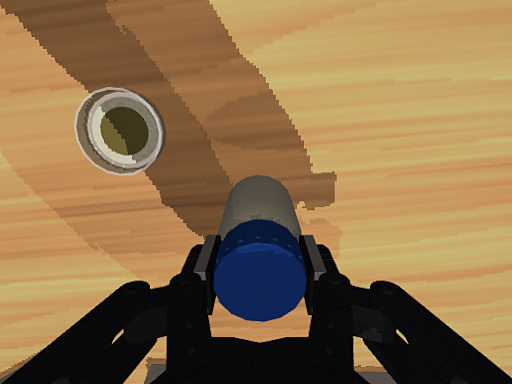

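Request:
{"name": "drive_tool", "arguments": {
  "steps": [
    [0.033, 0, -0.01, 0, 0, 0, 0],
    [0.033, 0, -0.04, 0, 0, 0, 0],
    [0.033, 0, -0.05, 0, 0, 0, 0],
    [0.033, 0, -0.05, 0, 0, 0, 0],
    [0.033, 0, -0.05, 0, 0, 0, 0],
    [0.033, -0.021, -0.01, 0.0005, 0, 0, 0],
    [0.033, -0.043, 0, 0.0014, 0, 0, 0],
    [0.033, -0.043, 0, 0.0014, 0, 0, 0],
    [0.033, -0.043, 0, 0.0014, 0, 0, 0],
    [0.033, -0.043, 0, 0.0014, 0, 0, 0],
    [0.033, -0.043, 0, 0.0014, 0, 0, 0],
    [0.033, -0.043, 0, 0.0014, 0, 0, 0],
    [0.033, -0.043, 0, 0.0014, 0, 0, 0],
    [0.033, -0.043, 0, 0.0014, 0, 0, 0],
    [0.033, -0.043, 0, 0.0014, 0, 0, 0],
    [0.033, -0.043, 0, 0.0014, 0, 0, 0],
    [0.033, -0.043, 0, 0.0014, 0, 0, 0],
    [0.033, -0.043, 0, 0.0014, 0, 0, 0],
    [0.033, -0.043, 0, 0.0014, 0, 0, 0],
    [0.033, -0.018, 0, 0.0005, 0, 0, 0]
  ]
}}

```text
t: 39.15
tool_pos: [0.4914, -0.2253, 0.2757]
orientation: [0.525, -0.524, -0.474, 0.475]
wrist_force: [-0.3, 1.0, -0.9]
opening: 0.49
```

Request:
{"name": "drive_tool", "arguments": {
  "steps": [
    [0.033, 0, 0, 0, 0, 0, 0],
    [0.033, 0, 0, 0, 0, 0, 0]
  ]
}}

```text
t: 39.4
tool_pos: [0.4926, -0.2223, 0.2762]
orientation: [0.524, -0.523, -0.475, 0.475]
wrist_force: [-0.3, 0.2, -2.0]
opening: 0.493
```

```bash
python3 caps.py w20.png
```

```text
39.4 [ 0.49257228 -0.2223188   0.27616286] 0.4931072386292472 [-0.3   0.19 -2.03]
[ 357  155   72   66 3584] [392.6 186.8] [(0.168, [0.503, -0.1024]), (0.132, [0.5159, -0.0863]), (0.1, [0.5272, -0.0719])]
[ 461  154   51   49 2063] [488.3 177.7] [(0.168, [0.5028, -0.0141]), (0.132, [0.5156, 0.0148]), (0.1, [0.5269, 0.0405])]
[ 213  220   94  102 7533] [259.5 271.1] [(0.168, [0.5788, -0.2309]), (0.132, [0.6025, -0.2332]), (0.1, [0.6235, -0.2352])]
[  0 304  29  39 854] [ 11.5 321.5] [(0.168, [0.62, -0.5101]), (0.132, [0.6496, -0.5524]), (0.1, [0.6759, -0.5901])]
[460 305  32  27 319] [470.4 321.6] [(0.168, [0.6672, -0.0077]), (0.132, [0.7036, 0.0221]), (0.1, [0.7359, 0.0485])]
```

View pics/w20.png

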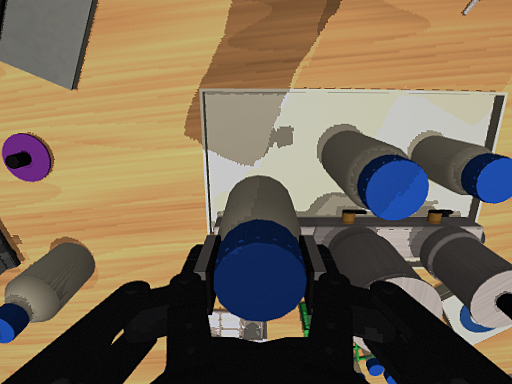

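Request:
{"name": "drive_tool", "arguments": {
  "steps": [
    [0.033, 0, 0.03, 0, 0, 0, 0],
    [0.033, 0, 0.04, 0, 0, 0, 0],
    [0.033, 0, 0.04, 0, 0, 0, 0],
    [0.033, 0, 0.04, 0, 0, 0, 0],
    [0.033, 0, 0.03, 0, 0, 0, 0],
    [0.033, 0, 0.015, 0, 0, 0, 0],
    [0.033, 0, 0.004, 0, 0, 0, 0],
    [0.033, 0, 0.002, 0, 0, 0, 0],
    [0.033, 0, 0, 0, 0, 0, 0]
  ]
}}

```text
t: 40.58
tool_pos: [0.4934, -0.2236, 0.0762]
orientation: [-0.523, 0.524, 0.475, -0.475]
wrist_force: [0.2, -0.4, -1.4]
opening: 0.49
```

Request:
{"name": "drive_tool", "arguments": {
  "steps": [
    [0.033, 0, 0.002, 0, 0, 0, 0],
    [0.033, 0, 0.001, 0, 0, 0, 0],
    [0.033, 0, 0.001, 0, 0, 0, 0],
    [0.033, 0, 0, 0, 0, 0, 0]
  ]
}}

```text
t: 41.08
tool_pos: [0.4932, -0.2236, 0.0724]
orientation: [-0.523, 0.524, 0.475, -0.475]
wrist_force: [-2.8, 0.4, 11.5]
opening: 0.492
```

Contact at the expected height. Release, rise and back off towards the robot.

Request:
{"name": "drive_tool", "arguments": {
  "steps": [
    [0.0854, 0, 0, 0, 0, 0, 0],
    [0.0854, 0, 0, 0, 0, 0, 0],
    [0.0854, 0, 0, 0, 0, 0, 0],
    [0.0854, 0, -0.02, 0, 0, 0, 0],
    [0.0854, 0, -0.04, 0, 0, 0, 0],
    [0.0854, 0, -0.05, 0, 0, 0, 0],
    [0.0854, 0, -0.05, 0, 0, 0, 0],
    [0.0854, 0, -0.05, 0, 0, 0, 0],
    [0.0854, 0, -0.03, 0.02, 0, 0, 0],
    [0.0854, 0, 0, 0.04, 0, 0, 0],
    [0.0854, 0.02, 0, 0.04, 0, 0, 0],
    [0.0854, 0.04, 0, 0.02, 0, 0, 0],
    [0.0854, 0, 0, 0, 0, 0, 0],
    [0.0854, 0, 0, 0, 0, 0, 0]
  ]
}}

```text
t: 42.82
tool_pos: [0.3795, -0.1523, 0.3115]
orientation: [-0.523, 0.524, 0.475, -0.475]
wrist_force: [-0.5, 0.5, -0.8]
opening: 0.999
```

```bash
python3 caps.py w21.png; python3 - <<'E'
from h import *
S=snap('side','s21.png');T=snap('top')
cv2.imwrite('pics/t21.png',cv2.resize(T['color'][135:255,120:340],None,fx=3.6,fy=3.6,interpolation=cv2.INTER_CUBIC)[:,:,::-1])
cv2.imwrite('pics/s21a.png',cv2.resize(S['color'][115:275,185:345],None,fx=4,fy=3.7,interpolation=cv2.INTER_CUBIC)[:,:,::-1])
E
```

```text
42.825 [ 0.37950648 -0.15227521  0.31147892] 0.9989234756551727 [-0.5   0.51 -0.83]
[200 230  33  35 879] [215.9 247.1] [(0.168, [0.4541, -0.2082]), (0.132, [0.4734, -0.2161]), (0.1, [0.4906, -0.2232])]
[ 383  238   46   43 1433] [405.3 258.6] [(0.168, [0.4897, 0.0019]), (0.132, [0.5135, 0.0204]), (0.1, [0.5346, 0.0368])]
[ 289  248   54   54 2179] [314.7 275.1] [(0.168, [0.5008, -0.101]), (0.132, [0.526, -0.0955]), (0.1, [0.5484, -0.0906])]
```

View pics/w21.png

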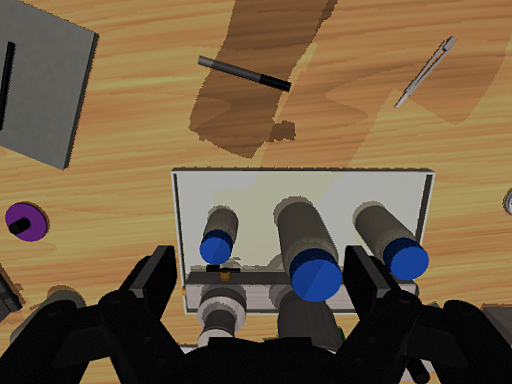

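View pics/s21a.png

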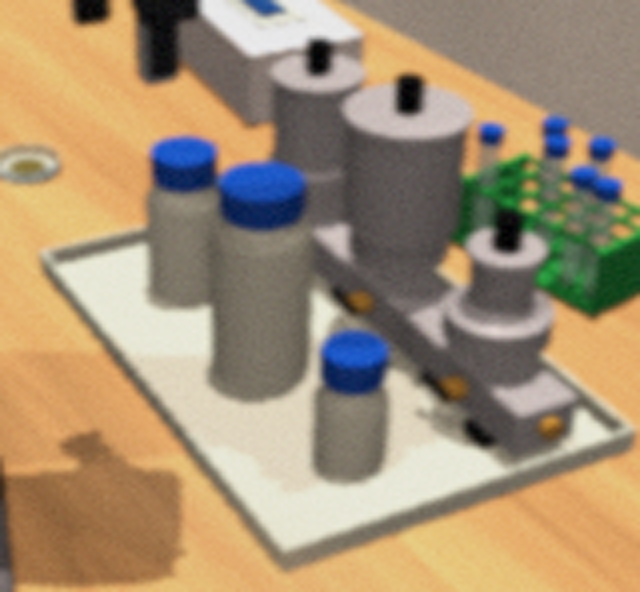

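View pics/t21.png

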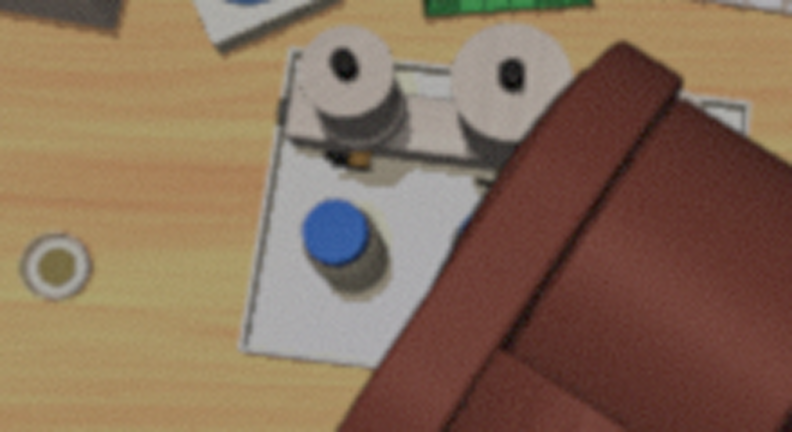

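The pictures show all three bottles upright in the tray, each in front of its funnel, with the lid level. The dish is at top-view pixel (136,209), where it was at the start. Handing in.

```bash
python3 -c "
from h import *
print(env.job_done())"
```

```text
the job is handed in; nothing more can be done
None
```

I finished the job and handed it in at about 43 s of the 144 s allowed. No verdict came back.

- **Funnel and lid:** The loose funnel is seated on the bare head, and its foot made contact with the flange at the expected height. The grey lid lies level on top. I left the purple look-alike alone.
- **Bottles:** I placed large, medium and small in that order. They stand about 45 mm in front of the tray's centre line, and each touched the tray floor at its expected height.
- **Last checks:** In the final wrist and side views all three bottles are upright, each in front of its own funnel. The last top view showed the dish where it was, but the arm hid the large and small bottles there. The gripper was clear and touching nothing. The highest wrist force I read was about 14 N.
- **Disagreements:** The top and wrist cameras differed by up to 4 mm on the head's position, and one arc seen on the flange fit neither. The wrist values proved right when the funnel went on. Heights triangulated from the top and side cameras came out 3 to 9 mm lower than stated, so I used the stated heights and confirmed them by contact.

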